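# Slide the support block round the bent copper rod to its collar

## Robot

A 6-joint arm with a two-finger parallel gripper is mounted at the origin on the work surface. World frame = base frame: x ahead of the robot, y to its left, z up, the work surface at z = 0. Lengths are in m, angles in rad, forces in N, time in s.
With the tool pointing down it reaches from about 0.275 to 0.975 m from the base axis. Payload 8.4 kg.
Tool frame: the origin (TCP) lies at the very end of the fingers, on their centre line; the grasp point (between the pads) lies 19 mm behind it (manip.hold_point_z is the distance from the TCP to the grasp point, in m); y points along the fingers, x is the direction in which the jaws open and shut, and the axes are right-handed (so a half turn about y gives the same grasp; the last joint's range is limited). The gripper opens to 92 mm and grips with 3 to 60 N. Pads are 20 mm wide; open, the fingers measure 128 mm over their backs; the gripper's body (75 mm by 189 mm) begins 69 mm behind the grasp point.
Start: joints at [-1.138, 0.353, 1.633, -0, 1.155, -0.002], TCP at [0.263, -0.567, 0.215] pointing down, gripper open.
Joint ranges: [-2.63, 2.63], [-0.92, 2.1], [0.06, 2.66], [-1.3, 4.44], [0, 2.69], [-3.02, 3.02]. Speed limits (rad/s): [2.22, 2.22, 2.79, 3.14, 3.14, 3.14].

## Interface

Orientations are given as a unit quaternion [w, x, y, z].
In Python, from plant import manip, camera, calibration gives the robot as it stands.
- The arm moves only by the shell command python3 -m creep 'ROWS'. ROWS is text: rows parted by semicolons, each of 5 numbers parted by spaces: the opening in per cent of the stroke, from 0 (shut) to 100 (fully open), then the shift along the tool's x, y, z in m, then the turn about the tool's y in rad. In form: jaw x y z yaw; .... A call has 1 to 20 rows; each row shifts and turns the commanded pose from where the row before left it, along the tool's axes as they then stand; what a row does not reach is not made up. A row lasts 1/8 s, in which the tool goes at most 62.5 mm and 10.7 degrees, less where a joint would pass 70% of its speed; a pose out of reach is approached as far as the arm can. A call with a gripper value outside its range is refused whole. The fingers move at their own pace and stop on an object; the grip force is fixed at half the most. Time passes only in rows, so rows that do not move let the fingers close. It gives the time, the measured TCP pose, the force and the opening at its end, in the units of the state.
- manip.read_state(): the state, without advancing time (a new reading comes with each control period).
- camera(name): name is "side" or "top" or "wrist"; returns the picture (400x640x3 uint8, red, green, blue); there is no depth.
- calibration(name): a dict with "camera_matrix" (3x3 intrinsics, pixels), "view" (4x4, takes a point from world to camera coordinates). Camera axes: x right, y up, looking along -z (the intrinsics and any distortion apply to the point x, -y, -z); pixel columns grow to the right and rows downward; lengths in m; the calibration is good to about 2 mm. A picture is of the moment at which its call begins: read the wrist's pose just before it. calibration takes no time and is no camera call; for the wrist camera it gives the pose at the moment of the call.
- manip.hand_in(): hands the job in, once; it reports no verdict.
The state is a dict: "time_s": time; "joint_positions": joint angles; "joint_vel": joint speeds; "joint_torque": joint torques, N m; "position": TCP position; "tcp_rot": TCP orientation; "ft_force": force on the tool from outside, world axes, zero at the start; "ft_torque": the same for the moment, N m; "width": finger opening in m.
Only numpy, scipy, OpenCV 4.12 (cv2) and the standard library are available. Lean on these libraries where they do the work, as an engineer would, in place of code of your own. Each camera call takes 0.05 s, during which the arm holds its last target.

## Task

Pick up the drilled black support block, thread it onto the free end of the bent copper rod in the jig, and slide it along the rod, round the bend, until it sits fully home against the round collar; then let go of it and move away. The copper is soft: feel your way so that the block never presses on the rod with more than 6 N on the way, seat it gently, do not knock or bend the rod, and leave the other things on the bench where they are.

Things in the scene. Friction and masses are not known exactly. Their poses are not given: they have to be found in the camera images.
- block_bore (a point): Centre of the bore of the black plastic support block: 20 mm thick along its x (the bore's axis), 30 mm wide along y, 40 mm tall along z, standing upright on the bench. A plain 13 mm hole runs right through along x, its axis 24 mm above the underside. About 45 g. Either face may lead.
- jig: Fixed jig; origin on the bench under its post, z up. Base 110 x 80 x 12 mm, post 34 x 30 mm, 114 mm tall. A 10 mm copper rod leaves it towards -x, axis 100 mm above the bench: first a collar 22 mm across ending at x = -32 mm, then nominally 50 mm straight along -x, a bend of 45 mm centre-line radius turning 65 degrees towards +y, 55 mm straight and a round end, level all along.
- rod_tip (a point): Centre of the rod's rounded free end (radius 5 mm), on its axis: the real, as-bent place (nominally (-146, 75.8, 100) mm in the jig frame). The rod is also rolled up to 4 degrees about the jig's x, so the free leg rises or dips from the bend to here. This point's axes mean nothing. The rod yields only to rough force, and then stays bent.
- seat (a point): Centre of the collar's face that the block must end against: jig frame (-32, 0, 100) mm, axes as the jig's. When home, the bore's centre lies 10 mm from here along -x. Rods are clamped and bent by hand: the real one stands out of the collar up to 12 mm more or less than nominal, leans up to 6 degrees sideways there, and its bend is up to 5 degrees more or 11 less (kinked half-way).
- standoff_mid (a point): Bystander: ribbed round red-brown standoff insulator without a hole, 36 mm across, 43 mm tall, upright; this point is half-way up.
- screwdriver_grip (a point): Bystander: screwdriver lying on the bench; this point is in the middle of its handle.
- parts_bin: Bystander: empty red bin, 110 (x) x 85 (y) x 60 mm; origin at the centre of its underside.
Mind the look-alikes: they are no part of the job. Of the things that look like the part that bears block_bore, take the one that is nearest to the robot's base at the start.

How it is judged:
By the outcome, as a careful person would: the job done as asked, in the order asked, and still so for the second after the job is handed in, with the robot touching nothing.
It also fails if it takes over 72 s, if anything falls off the work surface, if the arm or the gripper's body presses on something with over 40 N, if the wrist force passes 120 N, or if a joint passes its speed limit or range.

## Working session

There is one attempt and no reset: what is moved stays moved. The work goes in short steps, Python scripts to look and compute and a shell command to move; the robot and the scene stay as the last step left them, time stands still between calls to the robot, and variables do not carry over. Pictures are saved under pics/ and viewed, and the job is handed in when it is done.

```bash
ls; mkdir -p pics; cat > h.py <<'E'
import numpy as np,cv2
from plant import manip,camera,calibration
def snap(n,f):
    im=camera(n); cv2.imwrite('pics/'+f,im[:,:,::-1]); return im
E
python3 - <<'E'
from h import *
for n in ['side','top','wrist']:
    c=calibration(n);print(n,{k:(np.round(v,4).tolist() if hasattr(v,'__len__') else v) for k,v in c.items()})
    snap(n,n+'0.png')
print(manip.read_state(), manip.hold_point_z)
E
```

```text
pics
side {'camera_matrix': [[494.8482, 0.0, 327.4629], [0.0, 494.8482, 197.1755], [0.0, 0.0, 1.0]], 'view': [[-0.7091, -0.7047, 0.0236, 0.3835], [0.4526, -0.4293, 0.7816, -0.3385], [-0.5407, 0.5649, 0.6234, -1.0655], [0.0, 0.0, 0.0, 1.0]]}
top {'camera_matrix': [[417.9819, 0.0, 320.7414], [0.0, 417.9819, 197.5719], [0.0, 0.0, 1.0]], 'view': [[-0.0236, -0.9997, -0.0002, -0.0164], [0.9901, -0.0234, 0.1382, -0.5649], [-0.1382, 0.0031, 0.9904, -1.1065], [0.0, 0.0, 0.0, 1.0]]}
wrist {'camera_matrix': [[275.3666, 0.0, 318.4489], [0.0, 275.3666, 198.4977], [0.0, 0.0, 1.0]], 'view': [[0.422, -0.9066, -0.0021, -0.6235], [0.8792, 0.4098, -0.2432, 0.028], [0.2213, 0.1008, 0.97, -0.3905], [0.0, 0.0, 0.0, 1.0]]}
{'time_s': 0.15, 'joint_positions': array([-1.13845021e+00,  3.53505394e-01,  1.63391820e+00, -3.95389487e-05,
        1.15519620e+00, -2.42980474e-03]), 'joint_vel': array([-0.00087539, -0.00228699, -0.00418743,  0.00228346, -0.00020236,
       -0.00069459]), 'joint_torque': array([ 2.20321613e-04, -5.94207931e+01, -3.34469891e+01,  6.97591715e-02,
        2.04562565e-02, -5.55276154e-05]), 'position': array([ 0.26307737, -0.56654444,  0.21404525]), 'tcp_rot': array([ 0.59626027, -0.59588959,  0.38069991, -0.38007481]), 'ft_force': array([-0.04031074,  0.30572888, -0.42699252]), 'ft_torque': array([ 0.01063138,  0.01889194, -0.00252378]), 'width': 0.09188764180957129} 0.0187
```

View pics/side0.png

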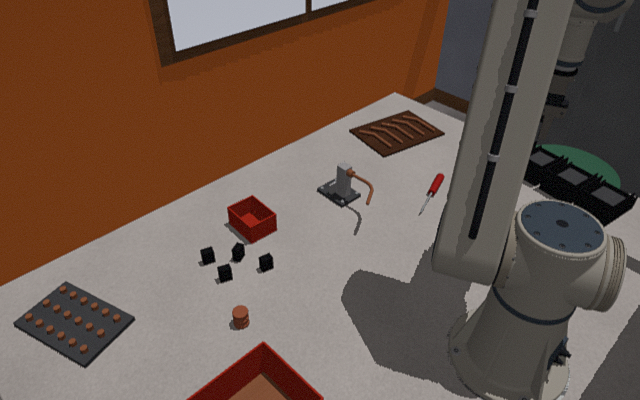

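View pics/top0.png

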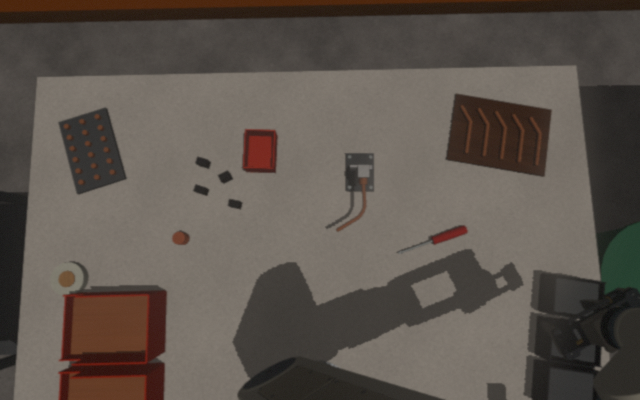

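View pics/wrist0.png

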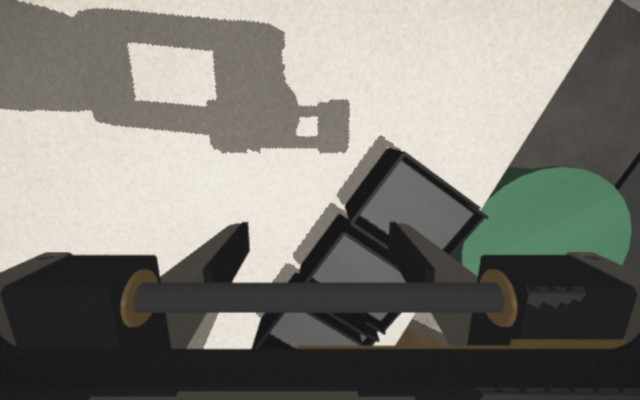

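```bash
python3 - <<'E'
from h import *
from scipy.spatial.transform import Rotation as R
s=manip.read_state();q=s['tcp_rot'];print(R.from_quat([q[1],q[2],q[3],q[0]]).as_matrix().round(3))
E
```

```text
[[ 0.421 -0.     0.907]
 [-0.907  0.001  0.421]
 [-0.001 -1.    -0.   ]]
```

```bash
cat >> h.py <<'E'
def ray(c,u,v):
    if isinstance(c,str): c=calibration(c)
    K=c['camera_matrix'];V=np.array(c['view'])
    d=np.array([(u-K[0][2])/K[0][0],-(v-K[1][2])/K[1][1],-1.])
    Rm=V[:3,:3]; return -Rm.T@V[:3,3], Rm.T@d
def pz(c,u,v,z):
    o,d=ray(c,u,v); return o+d*(z-o[2])/d[2]
def proj(c,p):
    if isinstance(c,str): c=calibration(c)
    K=np.array(c['camera_matrix']);V=np.array(c['view'])
    q=V[:3,:3]@np.asarray(p)+V[:3,3]; q=np.array([q[0],-q[1],-q[2]]); r=K@q; return r[:2]/r[2]
def tri(obs):
    A=np.zeros((3,3));b=np.zeros(3)
    for c,u,v in obs:
        o,d=ray(c,u,v);d/=np.linalg.norm(d);P=np.eye(3)-np.outer(d,d);A+=P;b+=P@o
    x=np.linalg.solve(A,b)
    return x,[np.round(proj(c,x)-[u,v],1) for c,u,v in obs]
def crop(im,x0,x1,y0,y1,k,f):
    cv2.imwrite('pics/'+f,cv2.resize(im[y0:y1,x0:x1,::-1],None,fx=k,fy=k,interpolation=cv2.INTER_CUBIC))
E
python3 - <<'E'
from h import *
for p in [(203,162),(225,177),(201,190),(235,204)]:
    w=pz('top',*p,.03); print(p,w.round(3),np.hypot(*w[:2]).round(3),proj('side',w).round())
for n,p in dict(standoff=(180,238),sd=(450,235),bin=(260,152),jig=(360,172)).items(): print(n,pz('top',*p,.02).round(3))
a=cv2.imread('pics/top0.png')[:,:,::-1];b=cv2.imread('pics/side0.png')[:,:,::-1]
crop(a,180,260,140,220,7,'c1.png');crop(b,180,290,230,300,7,'c2.png')
crop(a,310,400,145,245,6,'c3.png');crop(b,300,400,140,240,6,'c4.png')
E
```

```text
(203, 162) [0.674 0.297 0.03 ] 0.736 [207. 252.]
(225, 177) [0.63  0.235 0.03 ] 0.672 [237. 249.]
(201, 190) [0.595 0.301 0.03 ] 0.667 [224. 270.]
(235, 204) [0.553 0.207 0.03 ] 0.591 [265. 259.]
standoff [0.464 0.36  0.02 ]
sd [ 0.455 -0.383  0.02 ]
bin [0.701 0.139 0.02 ]
jig [ 0.637 -0.142  0.02 ]
```

View pics/c1.png

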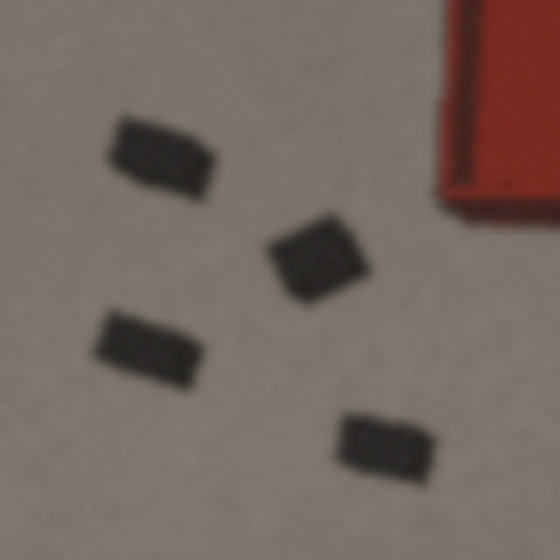

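View pics/c2.png

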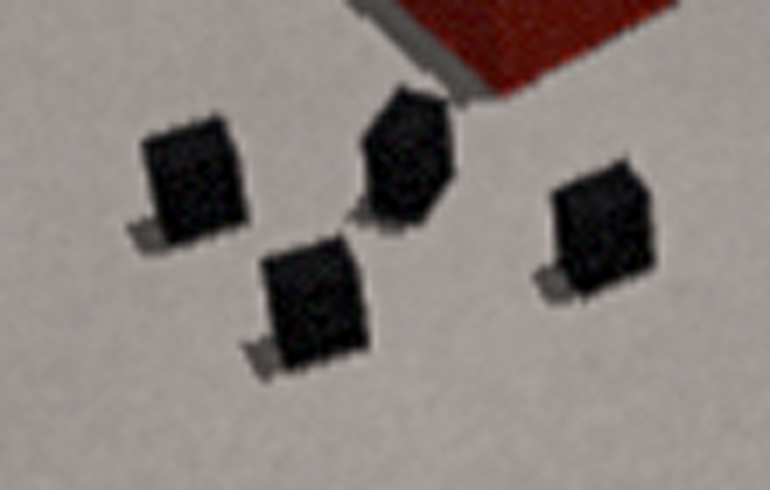

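View pics/c3.png

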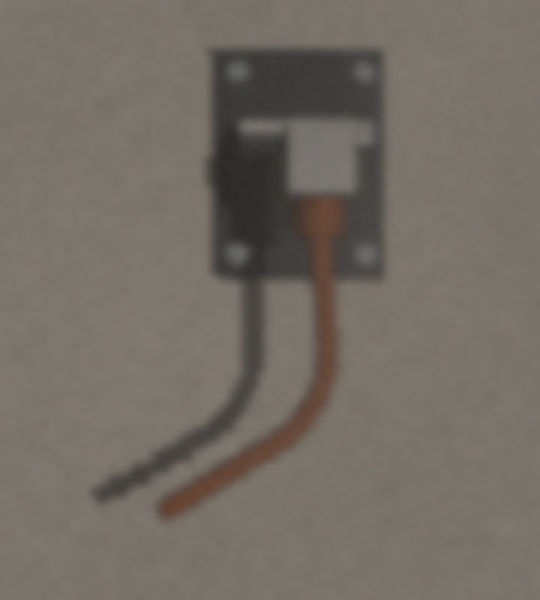

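View pics/c4.png

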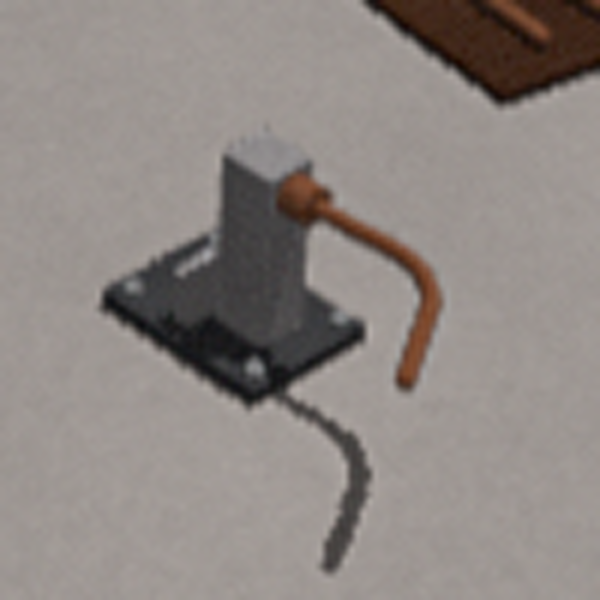

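```bash
cat >> h.py <<'E'
from scipy.spatial.transform import Rotation as Ro
def tool():
    s=manip.read_state();q=s['tcp_rot'];return s,Ro.from_quat([q[1],q[2],q[3],q[0]]).as_matrix(),np.array(s['position'])
def go(target,zdeg):
    """shift in tool axes (tool axes as now) + yaw needed so tool z heads to zdeg (world)"""
    s,R,p=tool(); d=R.T@(np.array(target)-p); cur=np.degrees(np.arctan2(R[1,2],R[0,2]))
    # turn about tool y (down): +yaw turns z heading by ? y down => positive yaw is clockwise from above
    dy=-(zdeg-cur); dy=(dy+180)%360-180
    return d.round(4),np.radians(dy).round(4),cur.round(2)
E
python3 - <<'E'
from h import *
s,R,p=tool();V=np.array(calibration('wrist')['view']);c=-V[:3,:3].T@V[:3,3]
print('cam in tool',(R.T@(c-p)).round(4)); print('cam look in tool',(R.T@(-V[2,:3])).round(3),'camx',(R.T@V[0,:3]).round(3))
# rough rod
for n,p_ in dict(collar=(363,180),bend=(365,208),tip=(337.5,230)).items(): print(n,pz('top',*p_,.1).round(4))
x0,y0=300,140
print(tri([('top',310+165/6,145+512/6),('side',300+405/6,140+383/6)]))
E
```

```text
cam in tool [-0.0005 -0.1704  0.0684]
cam look in tool [-0.001  0.97  -0.243] camx [1.    0.001 0.001]
collar [ 0.5995 -0.1408  0.1   ]
bend [ 0.5259 -0.1433  0.1   ]
tip [ 0.4708 -0.0705  0.1   ]
(array([ 0.46887717, -0.07126945,  0.10031499]), [array([0.3, 0.4]), array([-0.5, -0.1])])
```

```bash
python3 -c "
from h import *
print(go([.53,-.16,.215],0))"; python3 -m creep '100 0 0 0 0.1; 100 0 0 0.02 0'; python3 -c "
from h import *
print(go([.53,-.16,.215],0))"
```

```text
(array([-0.2563, -0.0007,  0.4133]), np.float64(0.4348), np.float64(24.91))
time_s: 0.4
position: [0.2819, -0.5602, 0.2143]
tcp_rot: [0.576, -0.576, 0.41, -0.41]
ft_force: [0.2, -0.4, -1.4]
width: 0.0917
(array([-0.2969, -0.0006,  0.3655]), np.float64(0.3336), np.float64(19.11))
```

```bash
python3 -m creep '100 -0.02 0 0.025 0; 100 -0.03 0 0.037 0; 100 -0.03 0 0.037 0; 100 -0.03 0 0.037 0; 100 -0.03 0 0.037 0; 100 -0.03 0 0.037 0; 100 -0.03 0 0.037 0; 100 -0.03 0 0.037 0; 100 -0.03 0 0.037 0; 100 -0.03 0 0.037 0.166; 100 -0.008 0 0.005 0.168; 100 0 0 0 0'; python3 -c "
from h import *
snap('wrist','w1.png');np.save('w1.npy',calibration('wrist')['view'])
print(go([.53,-.16,.215],0), tool()[2], manip.read_state()['joint_positions'])"
```

```text
time_s: 1.9
position: [0.5292, -0.1583, 0.2144]
tcp_rot: [0.502, -0.501, 0.499, -0.498]
ft_force: [-1.1, 0.8, -0.0]
width: 0.0919
(array([ 0.0009, -0.0005,  0.0012]), np.float64(0.0074), np.float64(0.42)) [ 0.5287792  -0.15914142  0.2144541 ] [-2.95059226e-01  2.40625376e-01  1.79021375e+00  9.44416170e-06
  1.11107168e+00  1.26837844e+00]
```

View pics/w1.png

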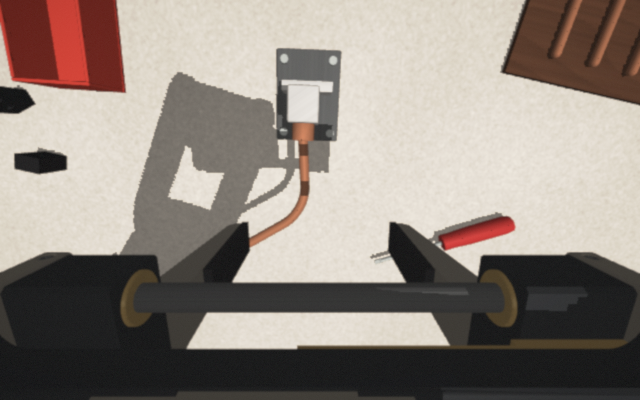

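```bash
python3 -m creep '100 0 0 -0.035 0; 100 0 0 -0.035 0; 100 0 0 0 0'; python3 -c "
from h import *
np.save('w2.npy',calibration('wrist')['view']);im=snap('wrist','w2.png')
crop(im,200,400,60,210,4,'w2c.png'); print(tool()[2])"
python3 -m creep '100 -0.05 0 0 0; 100 -0.05 0 0 0;100 -0.02 0 0 0; 100 0 0 0 0'; python3 -c "
from h import *
np.save('w3.npy',calibration('wrist')['view']);im=snap('wrist','w3.png')
crop(im,280,480,60,210,4,'w3c.png'); print(tool()[2])"

```

```text
time_s: 2.33
position: [0.4563, -0.1604, 0.2146]
tcp_rot: [-0.501, 0.501, -0.499, 0.499]
ft_force: [0.8, 0.2, -0.4]
width: 0.0919
[ 0.45803149 -0.16064773  0.21490872]
time_s: 2.88
position: [0.4595, -0.0392, 0.2148]
tcp_rot: [0.501, -0.501, 0.499, -0.499]
ft_force: [0.0, -0.5, -0.3]
width: 0.0918
[ 0.45938539 -0.04000949  0.21474923]
```

View pics/w2c.png

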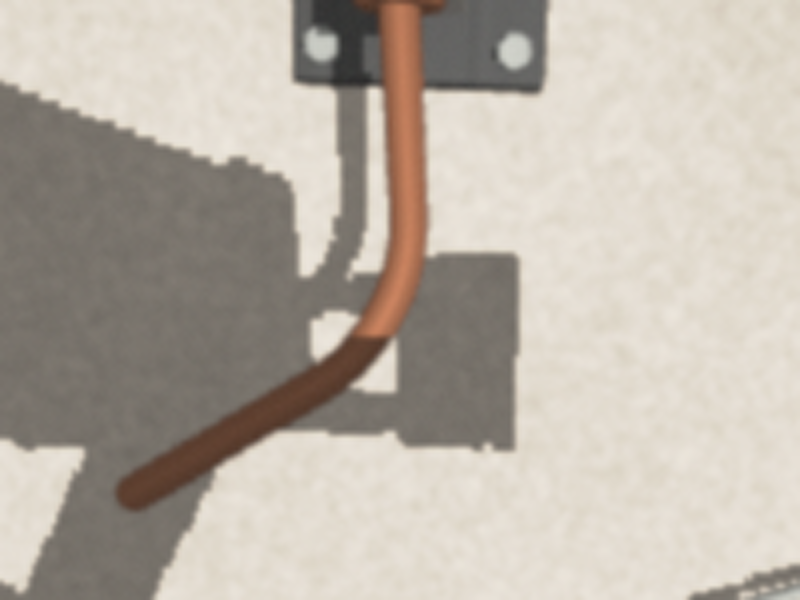

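View pics/w3c.png

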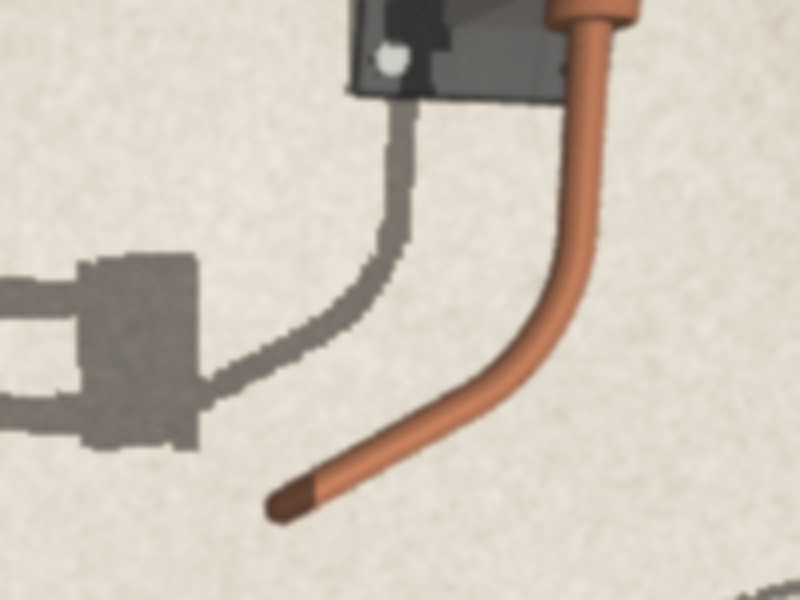

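View pics/w3.png

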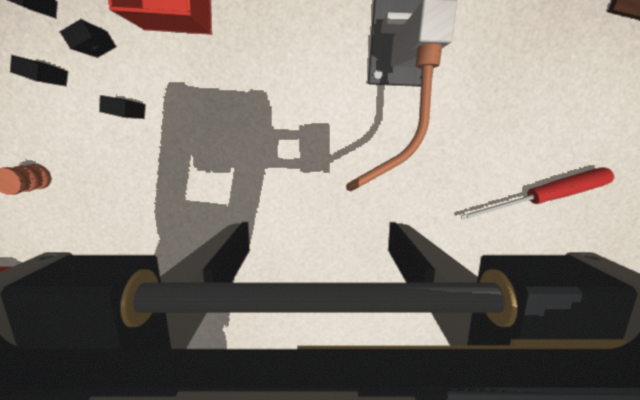

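```bash
cat > fit.py <<'E'
from h import *
from scipy.optimize import least_squares
from scipy.spatial import cKDTree
def mask(im,x0,x1,y0,y1):
    k=6;a=cv2.resize(im[y0:y1,x0:x1],None,fx=k,fy=k,interpolation=cv2.INTER_CUBIC).astype(float)
    m=((a[:,:,0]>1.45*a[:,:,2])&(a[:,:,0]>55)).astype(np.uint8)
    n,l,st,_=cv2.connectedComponentsWithStats(m); j=1+np.argmax(st[1:,4]); m=(l==j).astype(np.uint8)
    dt=cv2.distanceTransform(m,cv2.DIST_L2,5)
    mx=(dt>=cv2.dilate(dt,np.ones((5,5)))-1e-3)&(dt>0.75*np.median(dt[dt>0])*2*0.9)
    v,u=np.nonzero(mx); return np.c_[(u+.5)/k-.5+x0,(v+.5)/k-.5+y0],dt[v,u]/k,m
K={'camera_matrix':calibration('wrist')['camera_matrix']}
obs=[]
cams=[]
for f,box in (('w2',(215,320,64,195)),('w3',(330,450,70,200))):
    im=cv2.imread(f'pics/{f}.png')[:,:,::-1]; P,d,m=mask(im,*box); c=dict(K,view=np.load(f+'.npy')); 
    cams.append(c);obs.append(P);print(f,len(P),np.percentile(d,[5,50,95]).round(2),P.min(0).round(1),P.max(0).round(1))
    vis=cv2.resize(im[box[2]:box[3],box[0]:box[1],::-1],None,fx=4,fy=4,interpolation=cv2.INTER_CUBIC)
    for q in P: cv2.circle(vis,tuple(int(t) for t in (q-[box[0],box[2]]+.5)*4),0,(0,255,0),-1)
    cv2.imwrite(f'pics/{f}_sk.png',vis)
def rod(th,tip=0.0):
    sx,sy,sz,h0,L1,k,roll,L2,yawj=th
    s1=np.radians(32.5);pts=[];head=h0;p=np.zeros(2);
    n=np.linspace(0,L1,40);loc=[p+np.array([-1,0])*0]
    # in-plane frame: travelling dir a = angle; turning towards +y when going -x => heading pi decreasing
    ang=np.pi-h0
    pts=[p.copy()]
    def straight(L,N):
        nonlocal p
        for i in range(N): p=p+L/N*np.array([np.cos(ang),np.sin(ang)]);pts.append(p.copy())
    def arc(t,N):
        nonlocal p,ang
        for i in range(N):
            ang-=t/N/2;p=p+.045*t/N*np.array([np.cos(ang),np.sin(ang)]);ang-=t/N/2;pts.append(p.copy())
    straight(L1,50);arc(s1,30);ang-=k;arc(s1,30);straight(L2,55)
    q=np.array(pts);x=q[:,0];y=q[:,1]
    w=np.c_[x,y*np.cos(roll),y*np.sin(roll)]
    c,s=np.cos(yawj),np.sin(yawj)
    return np.c_[sx+c*w[:,0]-s*w[:,1],sy+s*w[:,0]+c*w[:,1],sz+w[:,2]]
def projm(c,P):
    Kk=np.array(c['camera_matrix']);V=np.array(c['view']);q=P@V[:3,:3].T+V[:3,3];q=q*[1,-1,-1];r=q@Kk.T;return r[:,:2]/r[:,2:]
def dense(P): 
    t=np.arange(len(P));tt=np.linspace(0,len(P)-1,1500);return np.c_[[np.interp(tt,t,P[:,i]) for i in range(3)]].T
E
cat > fit1.py <<'E'
from fit import *
W=dense
def res(th):
    P=dense(rod(th));r=[]
    for c,o in zip(cams,obs):
        uv=projm(c,P);
        d,i=cKDTree(uv).query(o);  e=(uv[i]-o); t=np.gradient(uv,axis=0)[i]; t/=np.linalg.norm(t,axis=1,keepdims=True)
        r.append((e[:,0]*t[:,1]-e[:,1]*t[:,0])/np.sqrt(len(o))*10)
    # tips
    for (c,uv) in zip(cams,TIPS): r.append((projm(c,P[-1:])[0]-uv)*2)
    r.append([(th[2]-.1)/.003*1, th[8]/.05, th[3]/.1,th[6]/.07*.3,th[5]/.1*.3,(th[4]-.05)/.012*.2,(th[7]-.055)/.002])
    return np.concatenate(r)
TIPS=[np.array([200+134/4,60+495/4])-.4,np.array([280+281/4,60+507/4])-.4]
# tip end in centre-of-sphere: seen disc end centre
th0=[.595,-.14,.1,0,.05,0,0,.055,0]
s=least_squares(res,th0,loss='soft_l1')
names='sx sy sz h0 L1 kink roll L2 yawj'.split()
print(dict(zip(names,s.x.round(4))),s.cost)
print('tip',rod(s.x)[-1].round(4)); r=s.fun; print(np.abs(r[-11:]).round(2))
for c,o in zip(cams,obs):
    d,_=cKDTree(projm(c,dense(rod(s.x)))).query(o);print(np.percentile(d,[50,90,100]).round(2))
np.save('rod.npy',rod(s.x));np.save('th.npy',s.x)
for n in('side','top'): print(n,projm(calibration(n),rod(s.x)[[0,50,110,165]]).round(1).tolist())
E
python3 fit1.py
```

```text
w2 418 [4.13 4.5  5.17] [233.4  63.6] [301.8 182.6]
w3 367 [4.1  4.67 5.17] [350.2  69.6] [426.9 186.1]
{'sx': np.float64(0.5902), 'sy': np.float64(-0.1408), 'sz': np.float64(0.1007), 'h0': np.float64(-0.0277), 'L1': np.float64(0.0496), 'kink': np.float64(-0.0488), 'roll': np.float64(0.0555), 'L2': np.float64(0.0556), 'yawj': np.float64(0.01)} 1.9286632630796199
tip [ 0.4703 -0.071   0.1047]
[0.28 0.98 0.13 0.34 0.24 0.2  0.28 0.24 0.15 0.01 0.31]
[0.07 0.18 0.36]
[0.08 0.17 0.37]
side [[351.0, 173.2], [364.5, 180.6], [370.6, 190.6], [366.7, 202.3]]
top [[363.1, 183.5], [364.6, 202.3], [356.1, 218.9], [337.8, 230.1]]
```

View pics/w3_sk.png

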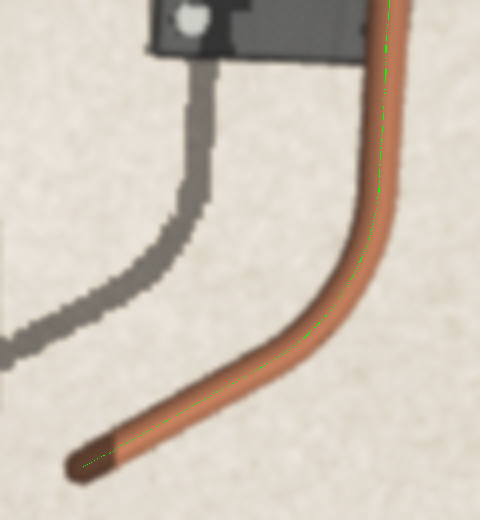

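```bash
python3 -m creep '100 -0.03 0 0.01 0; 100 -0.05 0 0.01 0; 100 -0.05 0 0.01 0; 100 -0.05 0 0.01 0; 100 -0.05 0 0.01 0;100 -0.015 0 0.01 0; 100 0 0 0 0'; python3 -c "
from h import *
np.save('w4.npy',calibration('wrist')['view']);im=snap('wrist','w4.png')
crop(im,240,400,100,220,5,'w4c.png'); print(tool()[2])"

```

```text
time_s: 3.8
position: [0.5192, 0.2046, 0.2142]
tcp_rot: [-0.5, 0.501, -0.499, 0.5]
ft_force: [0.2, -0.9, 0.5]
width: 0.092
[0.51859563 0.20373038 0.21419123]
```

View pics/w4.png

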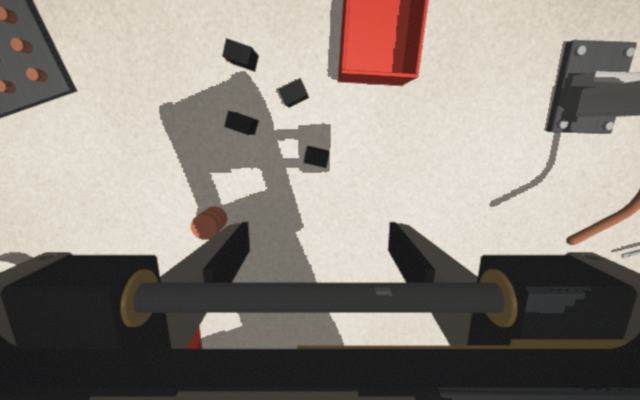

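View pics/w4c.png

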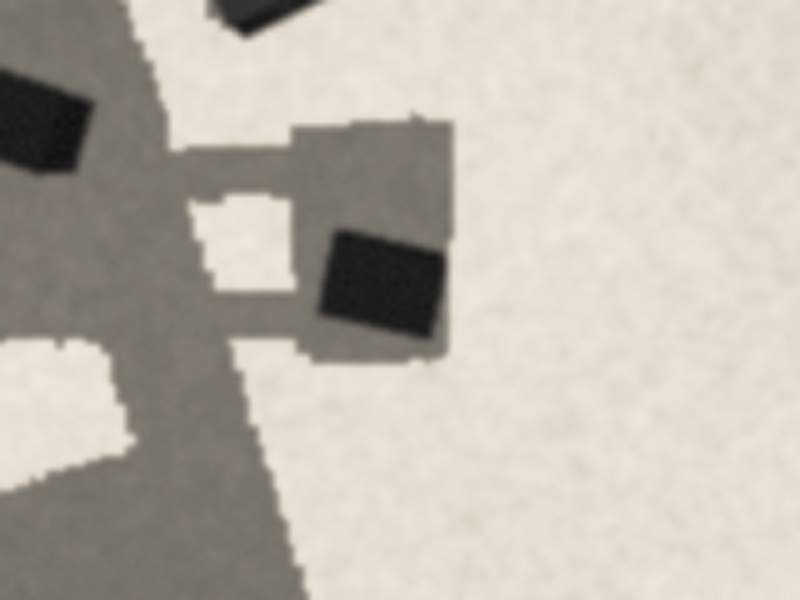

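```bash
python3 -c "
from h import *
c=dict(camera_matrix=calibration('wrist')['camera_matrix'],view=np.load('w4.npy'))
q=[(336,230),(445,252),(432,338),(319,311)]
P=np.array([pz(c,240+u/5-.4,100+v/5-.4,.04) for u,v in q])[:,:2];print(P.round(4),P.mean(0).round(4))
for i in range(4):
  e=P[(i+1)%4]-P[i];print(np.linalg.norm(e).round(4),np.degrees(np.arctan2(e[1],e[0])).round(1))
cm=-np.array(c['view'])[:3,:3].T@np.array(c['view'])[:3,3];print(cm)
"
```

```text
[[0.5679 0.2198]
 [0.5626 0.1929]
 [0.5413 0.1959]
 [0.548  0.2242]] [0.555  0.2082]
0.0274 -101.1
0.0215 172.0
0.0291 76.7
0.0204 -12.5
[0.58737957 0.20532155 0.38460125]
```

```bash
python3 -m creep '60 0 0 0.02 0.1; 60 0 0 0.01 0.09; 60 0 0 0 0'; python3 -c "
from h import *
print(go([.5545,.2083,.1],-11),tool()[2])"

```

```text
time_s: 4.22
position: [0.5485, 0.202, 0.2145]
tcp_rot: [-0.45, 0.45, -0.545, 0.545]
ft_force: [0.3, -0.7, -1.4]
width: 0.0642
(array([-0.0074,  0.1145,  0.0047]), np.float64(0.0015), np.float64(-10.92)) [0.54851811 0.2020104  0.21450876]
```

```bash
python3 -m creep '60 -0.007 0.03 0.005 0; 60 0 0.04 0 0; 60 0 0.03 0 0; 60 0 0 0 0'; python3 -c "
from h import *
np.save('w5.npy',calibration('wrist')['view']);im=snap('wrist','w5.png')
print(go([.5545,.2083,.006],-11),tool()[2])"

```

```text
time_s: 4.72
position: [0.5523, 0.2083, 0.1127]
tcp_rot: [0.449, -0.452, 0.545, -0.544]
ft_force: [-0.5, -0.2, 0.7]
width: 0.0553
(array([0.0003, 0.1084, 0.0012]), np.float64(0.0035), np.float64(-10.8)) [0.55361741 0.2089213  0.11439333]
```

View pics/w5.png

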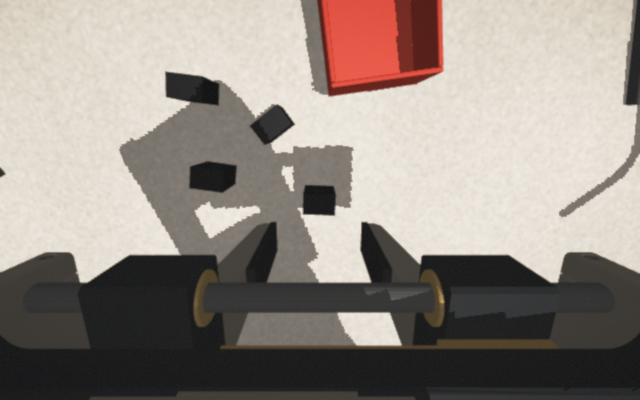

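```bash
python3 -c "
from h import *
im=cv2.imread('pics/w5.png')[:,:,::-1]; crop(im,280,360,170,230,9,'w5c.png')"

```

```text
(no output)
```

View pics/w5c.png

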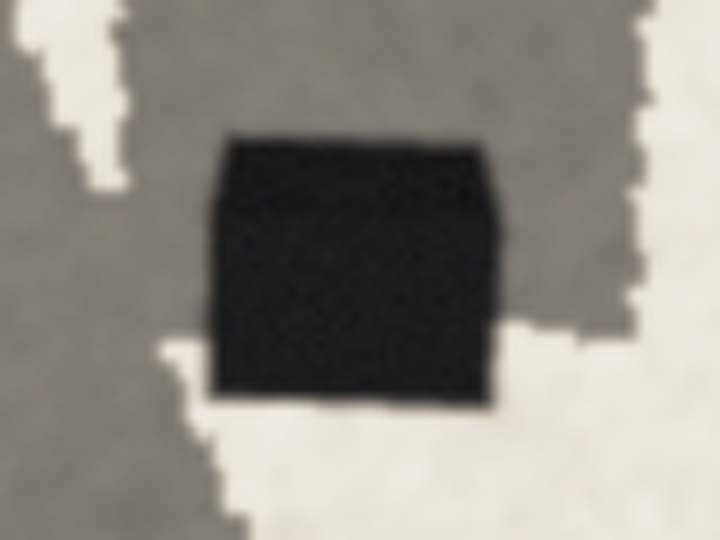

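```bash
python3 -c "
from h import *
c=dict(camera_matrix=calibration('wrist')['camera_matrix'],view=np.load('w5.npy'))
q=[(212,207),(500,222),(493,406),(211,397)]
P=np.array([pz(c,280+u/9-.45,170+v/9-.45,.04) for u,v in q])[:,:2];print(P.round(4),P.mean(0).round(4))
for i in range(4):
  e=P[(i+1)%4]-P[i];print(np.linalg.norm(e).round(4),np.degrees(np.arctan2(e[1],e[0])).round(1))
print(go([*P.mean(0),.006],-12.5))
"
```

```text
[[0.5669 0.2202]
 [0.56   0.192 ]
 [0.541  0.196 ]
 [0.5474 0.2243]] [0.5538 0.2081]
0.029 -103.8
0.0194 168.0
0.029 77.3
0.02 -11.8
(array([0.0006, 0.1084, 0.0005]), np.float64(0.0297), np.float64(-10.8))
```

```bash
python3 -m creep '60 0.0005 0.03 0.0005 0.03; 60 0 0.04 0 0; 60 0 0.025 0 0; 60 0 0.0135 0 0; 60 0 0 0 0; 20 0 0 0 0; 20 0 0 0 0; 20 0 0 0 0;20 0 0 0 0;20 0 0 0 0'; python3 -c "
from h import *
print(go([.5538,.2081,.006],-12.8),tool()[2],manip.read_state())"

```

```text
time_s: 6.02
position: [0.5554, 0.2094, 0.0069]
tcp_rot: [-0.443, 0.442, -0.552, 0.552]
ft_force: [-1.9, -0.5, 7.1]
width: 0.0298
(array([ 0.0017,  0.0009, -0.0012]), np.float64(0.0043), np.float64(-12.55)) [0.55537383 0.20944515 0.00690484] {'time_s': 6.025, 'joint_positions': array([ 3.58180193e-01,  5.68504376e-01,  1.83990605e+00, -1.85992814e-04,
        7.32158359e-01,  2.14820660e+00]), 'joint_vel': array([ 0.00124269,  0.00096357, -0.00025855,  0.00016169, -0.00106173,
        0.0011259 ]), 'joint_torque': array([ 4.21425188e-01, -5.92707396e+01, -2.15483880e+01,  1.59676233e-01,
       -5.32805342e-01,  3.17507605e-03]), 'position': array([0.55537383, 0.20944515, 0.00690484]), 'tcp_rot': array([-0.44266955,  0.44200924, -0.55151149,  0.55182115]), 'ft_force': array([-1.88471173, -0.51672518,  7.12597082]), 'ft_torque': array([-0.11417418,  0.20798602,  0.03158061]), 'width': 0.0297825966777612}
```

```bash
cat >> h.py <<'E'
BO=np.array([0,-0.0171,-0.0013])  # bore centre in tool frame
def path():
    P=np.load('rod.npy')  # collar->tip
    return P[::-1]        # tip first
def at(s):
    """point and inward direction on rod at arclength s from tip centre (s<0: before tip)"""
    P=path();L=np.r_[0,np.cumsum(np.linalg.norm(np.diff(P,axis=0),axis=1))]
    f=lambda s: P[0]+(P[1]-P[0])/L[1]*s if s<0 else (P[-1]+(P[-1]-P[-2])/(L[-1]-L[-2])*(s-L[-1]) if s>L[-1] else np.array([np.interp(s,L,P[:,i]) for i in range(3)]))
    a,b=f(s-.006),f(s+.006); return f(s),(b-a)/np.linalg.norm(b-a),L[-1]
def bore():
    s,R,p=tool(); return p+R@BO,R
def rel():
    """where bore is along rod, lateral offset in tool axes, heading error"""
    b,R=bore(); ss=np.arange(-.12,.19,.0005);pts=np.array([at(s)[0] for s in ss]);i=np.argmin(np.linalg.norm(pts-b,axis=1))
    p,d,L=at(ss[i]); e=R.T@(b-p); hd=np.degrees(np.arctan2(d[1],d[0]));hc=np.degrees(np.arctan2(R[1,2],R[0,2]))
    st=manip.read_state()
    return 's=%.1f of %.1f mm  off(tool)=%s mm  heading tool %.1f rod %.1f  F(tool)=%s T=%s w=%.2f'%(ss[i]*1e3,L*1e3,(e*1e3).round(2),hc,hd,(R.T@st['ft_force']).round(1),(R.T@st['ft_torque']).round(3),st['width']*1e3)
def need(s,lift=0.):
    p,d,_=at(s);h=np.degrees(np.arctan2(d[1],d[0])); _,R,_=tool()
    c,sn=np.cos(np.radians(h)),np.sin(np.radians(h)); Rz=np.array([c,sn,0]);y=np.array([0,0,-1.]);x=np.cross(y,Rz)
    Rt=np.c_[x,y,Rz]; return go(p-Rt@BO+[0,0,lift],h)
E
python3 -m creep '20 0 -0.02 0 0; 20 0 -0.04 0 0; 20 0 -0.06 0 0; 20 0 0 0 0'; python3 -c "
from h import *
print(rel());print(need(-.04,.03)); print(at(-.04)); print(tool()[2]);print(at(.02)[1])
im=snap('wrist','w6.png')"

```

```text
time_s: 6.52
position: [0.5581, 0.2106, 0.132]
tcp_rot: [-0.445, 0.439, -0.551, 0.553]
ft_force: [1.2, -0.4, -1.8]
width: 0.0298
s=-120.0 of 156.2 mm  off(tool)=[-205.83  -36.78  104.41] mm  heading tool -12.6 rod -60.0  F(tool)=[0.2 1.8 1.2] T=[-0.009 -0.036  0.082] w=29.82
(array([ 0.2656,  0.0108, -0.0507]), np.float64(0.8281), np.float64(-12.56))
(array([ 0.45031321, -0.03643669,  0.10658782]), array([ 0.49931769, -0.86507028, -0.04832448]), np.float64(0.15624025796038635))
[0.55811736 0.21061828 0.13202098]
[ 0.49931769 -0.86507028 -0.04832448]
```

View pics/w6.png

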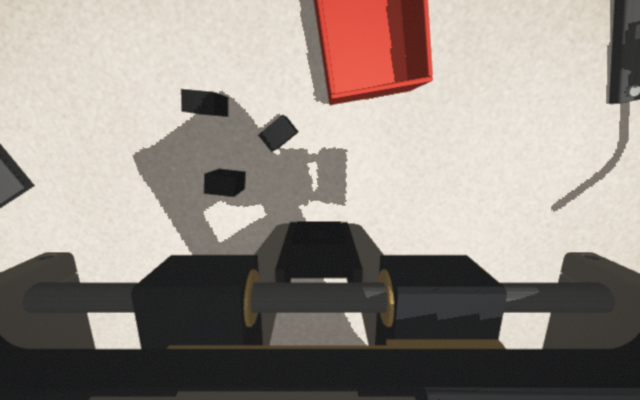

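```bash
python3 -c "
from h import *
im=cv2.imread('pics/w6.png')[:,:,::-1]; im=np.clip(im.astype(float)*2.2,0,255).astype(np.uint8);crop(im,260,380,210,290,6,'w6c.png')
V=calibration('wrist')
s,R,p=tool()
for x in(-.015,.015):
  for z in(-.01,.01):
    for y in(-.016,0,.024): 
      w=p+R@(BO+[x,y,z]); u=proj(V,w); print(x,y,z,((u+.5-[260,210])*6).round())
"
```

```text
-0.015 -0.016 -0.01 [197. 405.]
-0.015 0 -0.01 [212. 323.]
-0.015 0.024 -0.01 [230. 225.]
-0.015 -0.016 0.01 [193. 203.]
-0.015 0 0.01 [208. 138.]
-0.015 0.024 0.01 [226.  61.]
0.015 -0.016 -0.01 [523. 405.]
0.015 0 -0.01 [507. 323.]
0.015 0.024 -0.01 [489. 225.]
0.015 -0.016 0.01 [528. 203.]
0.015 0 0.01 [512. 138.]
0.015 0.024 0.01 [492.  61.]
```

View pics/w6c.png

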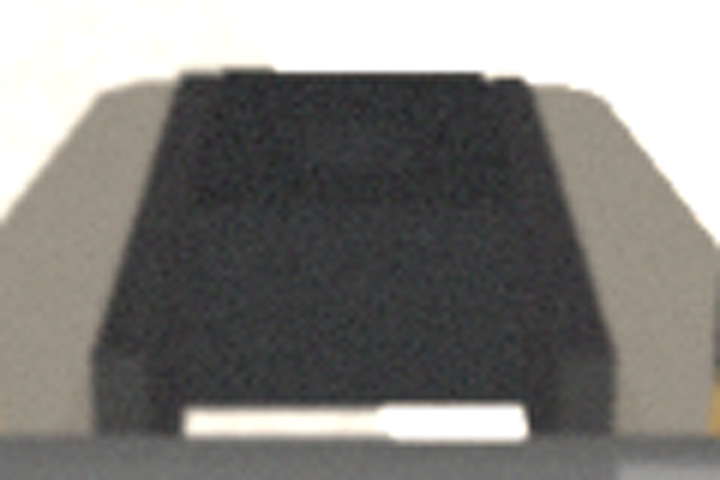

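```bash
python3 -m creep '20 0.03 0 -0.008 0; 20 0.044 0 -0.008 0; 20 0.044 0 -0.008 0; 20 0.044 0 -0.008 0; 20 0.044 0 -0.008 0; 20 0.044 0 -0.008 0; 20 0.015 0 -0.002 0.1; 20 0 0 0 0.16; 20 0 0 0 0.16; 20 0 0 0 0.16; 20 0 0 0 0.16; 20 0 0 0 0.085; 20 0 0 0 0; 20 0 0 0 0'; python3 -c "
from h import *
print(rel());print(need(-.03,0)); print(tool()[2])
np.save('w7.npy',calibration('wrist')['view']);im=snap('wrist','w7.png')"

```

```text
time_s: 8.32
position: [0.448, -0.0384, 0.1257]
tcp_rot: [0.184, -0.185, 0.683, -0.682]
ft_force: [-0.0, 0.6, -0.7]
width: 0.0298
s=-42.5 of 156.2 mm  off(tool)=[  3.04 -36.1    1.68] mm  heading tool -59.7 rod -60.0  F(tool)=[-0.3  0.7 -0.6] T=[-0.006 -0.042  0.065] w=29.77
(array([-0.003 ,  0.0367,  0.0108]), np.float64(0.005), np.float64(-59.72))
[ 0.44796114 -0.03838184  0.12570657]
```

View pics/w7.png

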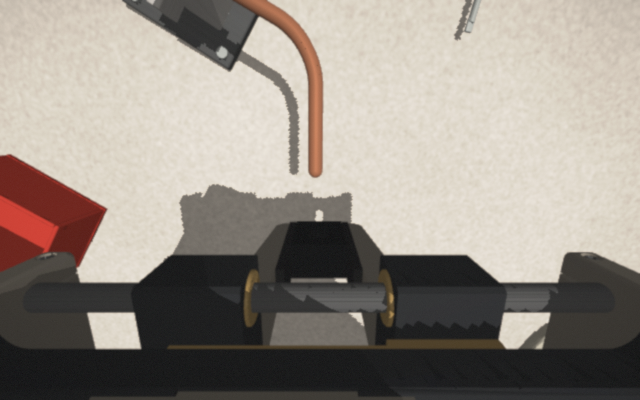

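```bash
python3 -m creep '20 -0.003 0.016 0.0 0.005; 20 0 0.02 0.002 0; 20 0 0 0.004 0; 20 0 0 0 0; 20 0 0 0 0'; python3 -c "
from h import *
print(rel());print(need(-.02,0)); print(tool()[2])
np.save('w8.npy',calibration('wrist')['view']);im=snap('wrist','w8.png');crop(im,260,380,60,290,3,'w8c.png');
im=snap('side','s8.png');crop(im,330,410,160,240,8,'s8c.png')"

```

```text
time_s: 9.0
position: [0.4545, -0.0422, 0.0908]
tcp_rot: [-0.183, 0.182, -0.683, 0.683]
ft_force: [-0.6, 0.3, 0.0]
width: 0.0299
s=-34.5 of 156.2 mm  off(tool)=[-0.73 -1.55  0.32] mm  heading tool -60.1 rod -60.0  F(tool)=[ 0.3 -0.  -0.6] T=[-0.048 -0.019  0.082] w=29.87
(array([0.0007, 0.0023, 0.0142]), np.float64(-0.0018), np.float64(-60.11))
[ 0.45451881 -0.04223598  0.09077595]
```

View pics/w8c.png

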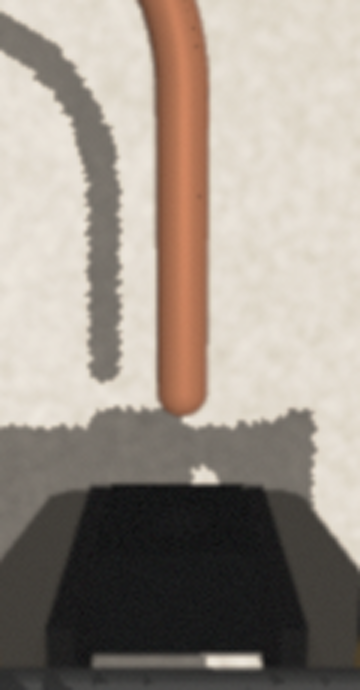

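View pics/s8c.png

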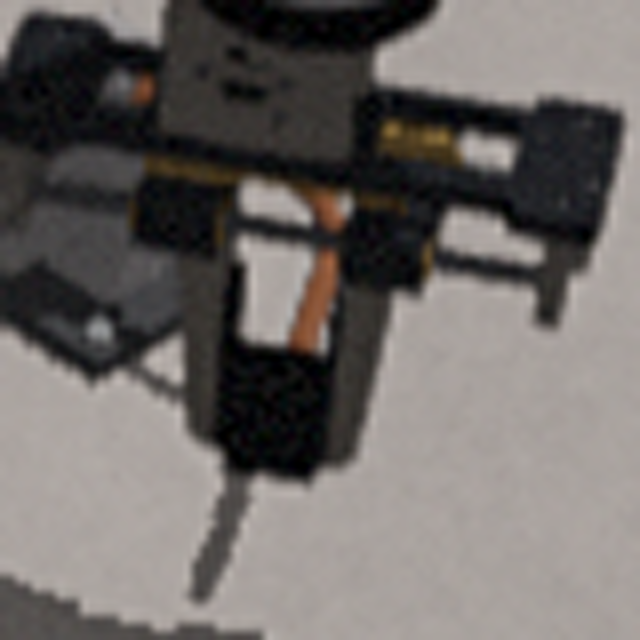

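```bash
python3 - <<'E'
s=open('fit.py').read()
s=s.replace("('w3',(330,450,70,200)))","('w3',(330,450,70,200)),('w7',(225,340,0,185)),('w8',(290,345,40,205)))")
open('fit.py','w').write(s)
t=open('fit1.py').read()
t=t.replace("-.4]\n#","-.4,np.array([315.5,172.5]),np.array([260+181/3-.4,60+398/3-.4])]\n#").replace("r[-11:]","r[-15:]")
open('fit1.py','w').write(t)
E
cp rod.npy rod_a.npy; python3 fit1.py; python3 -c "
from h import *
print(at(.02)[1]);print(rel())
im=cv2.imread('pics/w7.png')[:,:,::-1];crop(im,290,345,120,190,8,'w7c.png')"
```

```text
w2 418 [4.13 4.5  5.17] [233.4  63.6] [301.8 182.6]
w3 367 [4.1  4.67 5.17] [350.2  69.6] [426.9 186.1]
w7 582 [6.67 6.83 7.92] [255.1  -0.4] [315.4 169.2]
w8 705 [8.   8.33 8.75] [307.2  39.6] [320.4 189.8]
{'sx': np.float64(0.5901), 'sy': np.float64(-0.1408), 'sz': np.float64(0.1007), 'h0': np.float64(-0.028), 'L1': np.float64(0.0496), 'kink': np.float64(-0.0497), 'roll': np.float64(0.0472), 'L2': np.float64(0.0564), 'yawj': np.float64(0.0092)} 6.67795001683621
tip [ 0.4697 -0.0703  0.1041]
[1.25 0.12 1.39 1.18 0.87 1.31 0.71 0.41 0.24 0.18 0.28 0.2  0.15 0.01
 0.7 ]
[0.08 0.24 0.46]
[0.07 0.18 0.39]
[0.08 0.14 3.11]
[0.12 0.14 0.98]
side [[351.0, 173.2], [364.6, 180.6], [370.6, 190.7], [366.6, 202.7]]
top [[363.2, 183.5], [364.6, 202.4], [356.1, 219.0], [337.5, 230.3]]
[ 0.49960633 -0.86527746 -0.04109056]
s=-33.5 of 157.1 mm  off(tool)=[-0.77 -2.28  0.08] mm  heading tool -60.1 rod -60.0  F(tool)=[-0.5  0.7  0.6] T=[-0.142  0.025  0.003] w=29.90
```

View pics/w7c.png

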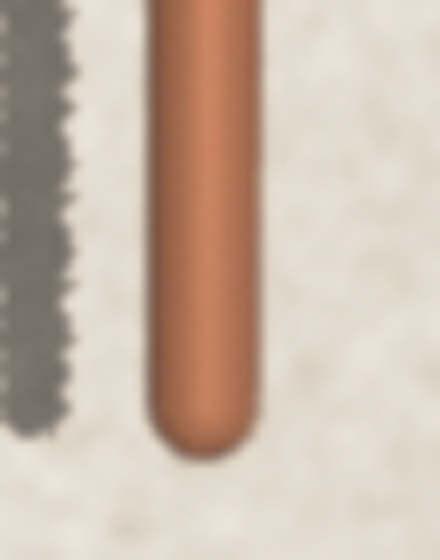

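View pics/w8_sk.png

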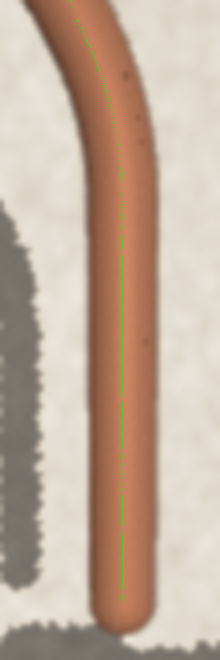

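```bash
python3 -c "
from h import *
print(need(-.018))"; python3 -m creep '20 0.0008 0.0022 0.005 0; 20 0 0.0002 0.005 0; 20 0 0.0002 0.005 0; 20 0 0 0 0; 20 0 0 0 0'; python3 -c "
from h import *
print(rel());np.save('w9.npy',calibration('wrist')['view']);im=snap('wrist','w9.png');crop(im,260,380,60,290,3,'w9c.png');print(manip.read_state()['ft_force'])
im=snap('top','t9.png');crop(im,300,380,180,260,8,'t9c.png')
"

```

```text
(array([0.0008, 0.0029, 0.0154]), np.float64(-0.002), np.float64(-60.11))
time_s: 9.72
position: [0.4607, -0.0556, 0.0874]
tcp_rot: [0.182, -0.182, 0.683, -0.683]
ft_force: [0.1, -0.1, -1.7]
width: 0.0297
s=-18.5 of 157.1 mm  off(tool)=[ 0.43  0.33 -0.09] mm  heading tool -60.1 rod -60.0  F(tool)=[-0.1  1.7  0.1] T=[-0.1   -0.046  0.074] w=29.69
[ 0.95166364 -0.34760053 -0.50614118]
```

View pics/w9c.png

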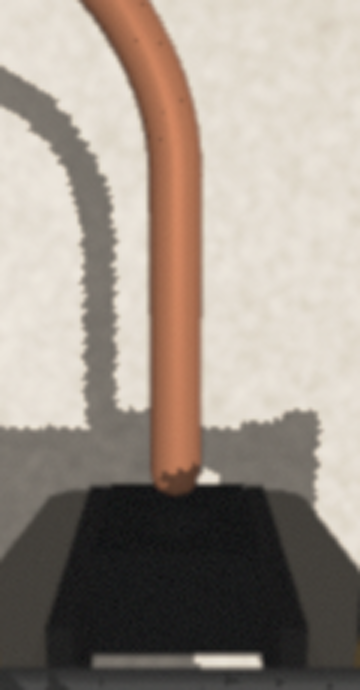

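```bash
python3 -m creep '20 0 0 0.0015 0; 20 0 0.0001 0.0015 0; 20 0 0 0.0015 0; 20 0 0 0 0'; python3 -c "
from h import *
print(rel())"; python3 -m creep '20 0 0 0.001 0; 20 0 0.0001 0.001 0; 20 0 0 0.001 0; 20 0 0 0 0'; python3 -c "
from h import *
print(rel())"

```

```text
time_s: 10.32
position: [0.4631, -0.0595, 0.0874]
tcp_rot: [0.182, -0.182, 0.683, -0.683]
ft_force: [0.1, 0.9, -0.9]
width: 0.0297
s=-14.0 of 157.1 mm  off(tool)=[0.34 0.21 0.02] mm  heading tool -60.1 rod -60.0  F(tool)=[-0.5  0.9 -0.7] T=[-0.095 -0.046  0.068] w=29.69
time_s: 10.82
position: [0.4646, -0.0621, 0.0873]
tcp_rot: [-0.182, 0.182, -0.683, 0.683]
ft_force: [-0.2, -0.3, -1.2]
width: 0.0296
s=-11.0 of 157.1 mm  off(tool)=[ 0.3   0.15 -0.01] mm  heading tool -60.1 rod -60.0  F(tool)=[0.3 1.2 0.2] T=[-0.058 -0.01   0.091] w=29.63
```

```bash
python3 -m creep '20 0 0 0.001 0; 20 0 0.0001 0.001 0; 20 0 0 0.001 0; 20 0 0.0001 0.001 0; 20 0 0 0 0'; python3 -c "
from h import *
print(rel())"; python3 -m creep '20 0 0 0.001 0; 20 0 0.0001 0.001 0; 20 0 0 0.001 0;20 0 0.0001 0.001 0; 20 0 0 0 0'; python3 -c "
from h import *
print(rel());np.save('w10.npy',calibration('wrist')['view']);im=snap('wrist','w10.png');crop(im,260,380,60,290,3,'w10c.png')"

```

```text
time_s: 11.45
position: [0.4666, -0.0656, 0.0871]
tcp_rot: [-0.182, 0.182, -0.683, 0.683]
ft_force: [1.2, -0.2, -0.9]
width: 0.03
s=-7.0 of 157.1 mm  off(tool)=[0.34 0.2  0.03] mm  heading tool -60.1 rod -60.0  F(tool)=[-0.9  0.9  0.8] T=[-0.128 -0.006  0.056] w=29.99
time_s: 12.08
position: [0.4686, -0.0691, 0.0869]
tcp_rot: [-0.182, 0.182, -0.683, 0.683]
ft_force: [0.6, -0.6, -0.4]
width: 0.0296
s=-3.0 of 157.1 mm  off(tool)=[0.37 0.24 0.02] mm  heading tool -60.1 rod -60.0  F(tool)=[-0.2  0.4  0.8] T=[-0.057 -0.032  0.042] w=29.62
```

View pics/w10c.png

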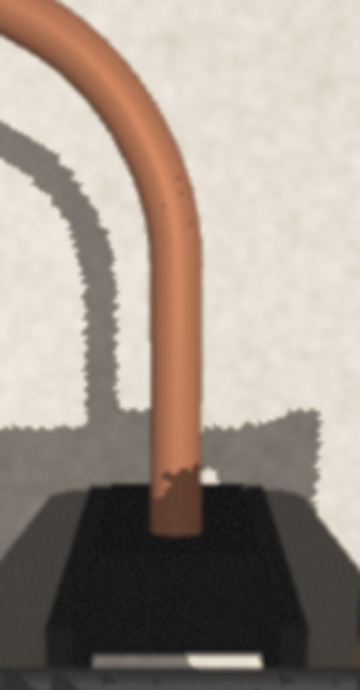

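```bash
python3 -m creep '20 0 0 0.0015 0; 20 0 0.0001 0.0015 0; 20 0 0.0001 0.0015 0; 20 0 0 0.0015 0; 20 0 0 0 0'; python3 -c "
from h import *
print(rel())"; python3 -m creep '20 0 0.0001 0.0015 0; 20 0 0 0.0015 0; 20 0 0.0001 0.0015 0; 20 0 0.0001 0.0015 0; 20 0 0 0 0'; python3 -c "
from h import *
print(rel())"

```

```text
time_s: 12.75
position: [0.4716, -0.0743, 0.0867]
tcp_rot: [-0.182, 0.182, -0.683, 0.683]
ft_force: [-0.3, 0.1, 0.1]
width: 0.0297
s=3.0 of 157.1 mm  off(tool)=[0.36 0.19 0.06] mm  heading tool -60.1 rod -60.0  F(tool)=[ 0.2 -0.1 -0.2] T=[-0.057 -0.005  0.074] w=29.72
time_s: 13.38
position: [0.4746, -0.0795, 0.0864]
tcp_rot: [-0.182, 0.182, -0.683, 0.683]
ft_force: [-0.6, -0.7, -1.0]
width: 0.0301
s=9.0 of 157.1 mm  off(tool)=[0.39 0.25 0.1 ] mm  heading tool -60.1 rod -60.0  F(tool)=[0.9 1.  0.3] T=[-0.098 -0.01   0.106] w=30.13
```

```bash
python3 -m creep '20 0 0.0001 0.0015 0; 20 0 0 0.0015 0; 20 -0.0003 0.0001 0.0015 0; 20 0 0 0.0015 0; 20 0 0.0001 0.0015 0; 20 0 0 0 0'; python3 -c "
from h import *
print(rel())"; python3 -m creep '20 0 0.0001 0.0015 0; 20 0 0 0.0015 0; 20 0 0.0001 0.0015 0; 20 0 0 0.0015 0; 20 0 0.0001 0.0015 0; 20 0 0 0 0'; python3 -c "
from h import *
print(rel());np.save('w11.npy',calibration('wrist')['view']);im=snap('wrist','w11.png');crop(im,200,400,20,290,2.5,'w11c.png')"

```

```text
time_s: 14.12
position: [0.4786, -0.0858, 0.0861]
tcp_rot: [-0.182, 0.182, -0.683, 0.683]
ft_force: [0.5, 0.3, -0.6]
width: 0.0299
s=16.5 of 157.1 mm  off(tool)=[0.1  0.23 0.07] mm  heading tool -60.1 rod -60.0  F(tool)=[-0.5  0.6  0. ] T=[-0.116  0.029  0.024] w=29.88
time_s: 14.88
position: [0.4823, -0.0923, 0.0858]
tcp_rot: [0.182, -0.182, 0.683, -0.683]
ft_force: [0.5, 0.1, -1.2]
width: 0.0298
s=24.0 of 157.1 mm  off(tool)=[0.12 0.25 0.04] mm  heading tool -60.1 rod -60.0  F(tool)=[-0.5  1.2  0.2] T=[-0.066  0.018  0.012] w=29.75
```

View pics/w11c.png

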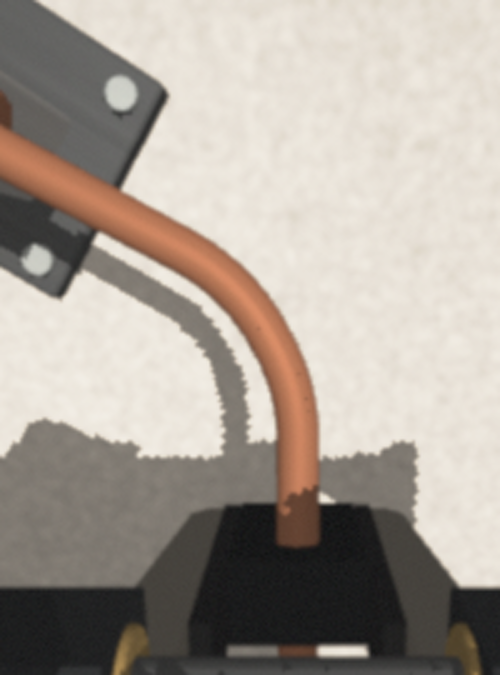

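```bash
sed -i "s/('w8',(290,345,40,205)))/('w8',(290,345,40,205)),('w10',(255,345,60,218)),('w11',(206,345,60,215)))/" fit.py; cp rod.npy rod_b.npy; python3 fit1.py; python3 -c "
from h import *
print(rel())
for s in (.03,.04,.05,.06,.07,.08,.09,.1,.11,.12,.13,.14,.147): 
  p,d,L=at(s);print(s,p.round(4),np.degrees(np.arctan2(d[1],d[0])).round(1),need(s)[:2])"
```

```text
w2 418 [4.13 4.5  5.17] [233.4  63.6] [301.8 182.6]
w3 367 [4.1  4.67 5.17] [350.2  69.6] [426.9 186.1]
w7 582 [6.67 6.83 7.92] [255.1  -0.4] [315.4 169.2]
w8 705 [8.   8.33 8.75] [307.2  39.6] [320.4 189.8]
w10 560 [8.   8.17 8.87] [254.6  59.6] [318.4 217.4]
w11 394 [8.   8.4  9.46] [205.6  84.2] [318.9 214.4]
{'sx': np.float64(0.5902), 'sy': np.float64(-0.1409), 'sz': np.float64(0.1005), 'h0': np.float64(-0.028), 'L1': np.float64(0.0497), 'kink': np.float64(-0.0496), 'roll': np.float64(0.05), 'L2': np.float64(0.0564), 'yawj': np.float64(0.0088)} 9.846949945083495
tip [ 0.4697 -0.0703  0.1041]
[1.26 0.13 1.39 1.17 0.89 1.31 0.69 0.41 0.18 0.18 0.28 0.21 0.15 0.
 0.72]
[0.11 0.24 0.47]
[0.08 0.18 0.39]
[0.08 0.14 3.08]
[0.1  0.14 0.92]
[0.1  0.23 3.44]
[0.1  0.21 0.57]
side [[351.0, 173.3], [364.6, 180.7], [370.6, 190.7], [366.6, 202.7]]
top [[363.2, 183.5], [364.6, 202.4], [356.1, 219.0], [337.5, 230.3]]
s=24.0 of 157.2 mm  off(tool)=[ 0.12  0.19 -0.01] mm  heading tool -60.1 rod -60.0  F(tool)=[ 0.2  0.4 -0.3] T=[-0.087  0.025  0.045] w=29.53
0.03 [ 0.4847 -0.0963  0.1028] -60.0 (
[... 484 characters left out ...]
0069,  0.002 ,  0.0547]), np.float64(-0.5085))
0.09 [ 0.5233 -0.14    0.1006] -20.2 (array([-0.0127,  0.0023,  0.0628]), np.float64(-0.6977))
0.1 [ 0.533  -0.1424  0.1005] -7.4 (array([-0.0201,  0.0024,  0.0695]), np.float64(-0.9197))
0.11 [ 0.543  -0.1426  0.1005] 1.5 (array([-0.0287,  0.0024,  0.0746]), np.float64(-1.0747))
0.12 [ 0.553  -0.1423  0.1005] 2.1 (array([-0.0376,  0.0024,  0.0792]), np.float64(-1.0861))
0.13 [ 0.563  -0.1419  0.1005] 2.1 (array([-0.0464,  0.0024,  0.0839]), np.float64(-1.0861))
0.14 [ 0.573  -0.1415  0.1005] 2.1 (array([-0.0553,  0.0024,  0.0885]), np.float64(-1.0861))
0.147 [ 0.58   -0.1413  0.1005] 2.1 (array([-0.0615,  0.0024,  0.0918]), np.float64(-1.0861))
```

View pics/w11_sk.png

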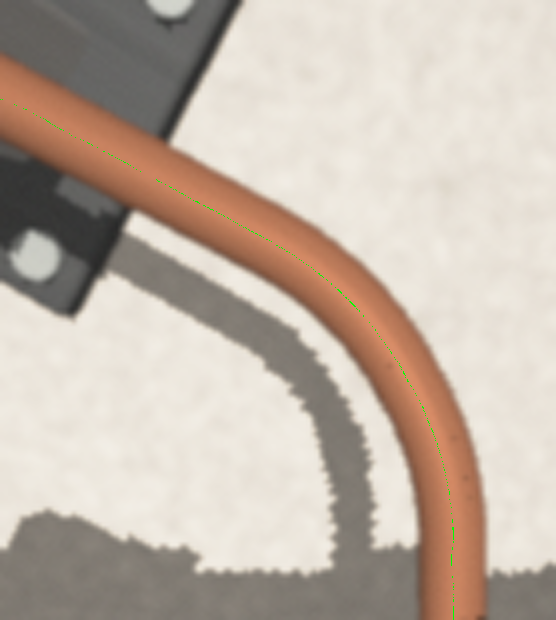

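```bash
cat >> h.py <<'E'
def best(s):
    ss=np.linspace(s-.01,s+.01,21);Q=np.array([at(t)[0] for t in ss]);m=Q.mean(0);d=at(s+.01)[0]-at(s-.01)[0]
    # least-max centring approx: mean of rod over block
    h=np.degrees(np.arctan2(d[1],d[0]));return m,h
def needb(s,lift=0.):
    p,h=best(s);c,sn=np.cos(np.radians(h)),np.sin(np.radians(h));Rt=np.c_[np.cross([0,0,-1.],[c,sn,0]),[0,0,-1.],[c,sn,0]]
    return p-Rt@BO+[0,0,lift],Rt,h
def plan(ss):
    _,R,p=tool();h0=np.degrees(np.arctan2(R[1,2],R[0,2]))
    for s in ss:
        q,Rt,h=needb(s); d=R.T@(q-p); print('s=%.1f'%(s*1e3),'20 %.4f %.4f %.4f %.3f'%(*d,-np.radians(h-h0))); R,p,h0=Rt,q,h
def relb():
    s,R,p=tool();ss=np.arange(0,.16,.0005);T=[needb(t) for t in ss];i=np.argmin([np.linalg.norm(t[0]-p) for t in T]);st=s
    hc=np.degrees(np.arctan2(R[1,2],R[0,2]))
    print('s=%.1f off=%s mm dhead=%.2f F=%s T=%s'%(ss[i]*1e3,((R.T@(p-T[i][0]))*1e3).round(2),hc-T[i][2],(R.T@st['ft_force']).round(1),(R.T@st['ft_torque']).round(3)))
    return ss[i]
E
python3 -c "
from h import *
c=dict(camera_matrix=calibration('wrist')['camera_matrix'],view=np.load('w3.npy'))
for u,v in((548,18),(638,20)): print(pz(c,280+u/4-.4,60+v/4-.4,.1))
c['view']=np.load('w2.npy')
im=cv2.imread('pics/w2.png')[:,:,::-1];crop(im,270,330,30,75,10,'w2d.png')
relb();plan(np.arange(.0255,.047,.0015))"
```

```text
[ 0.58842915 -0.13103256  0.1       ]
[ 0.58811008 -0.15247378  0.1       ]
s=24.0 off=[ 0.13  0.19 -0.01] mm dhead=-0.10 F=[ 0.2  0.4 -0.3] T=[-0.087  0.025  0.045]
s=25.5 20 -0.0001 -0.0001 0.0015 -0.002
s=27.0 20 -0.0000 0.0001 0.0015 -0.000
s=28.5 20 -0.0000 0.0001 0.0015 0.000
s=30.0 20 -0.0000 0.0001 0.0015 0.000
s=31.5 20 0.0000 0.0001 0.0015 0.000
s=33.0 20 -0.0000 0.0001 0.0015 -0.000
s=34.5 20 0.0000 0.0001 0.0015 0.000
s=36.0 20 -0.0000 0.0001 0.0015 -0.000
s=37.5 20 -0.0000 0.0001 0.0015 -0.000
s=39.0 20 0.0000 0.0001 0.0015 0.000
s=40.5 20 -0.0000 0.0001 0.0015 0.000
s=42.0 20 -0.0000 0.0001 0.0015 0.000
s=43.5 20 0.0000 0.0001 0.0015 0.000
s=45.0 20 -0.0000 0.0001 0.0015 -0.000
s=46.5 20 -0.0000 0.0001 0.0015 -0.000
```

View pics/w2d.png

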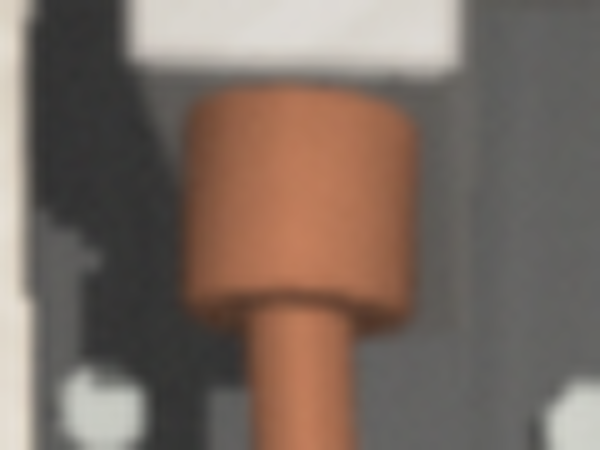

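```bash
python3 -m creep '20 -0.0001 0 0.0015 -0.002; 20 0 0 0.0015 0; 20 0 0.0001 0.0015 0; 20 0 0.0001 0.0015 0; 20 0 0 0.0015 0; 20 0 0.0001 0.0015 0; 20 0 0 0 0'; python3 -c "
from h import *
relb()"; python3 -m creep '20 0 0.0001 0.0015 0; 20 0 0 0.0015 0; 20 0 0.0001 0.0015 0; 20 0 0 0.0015 0; 20 0 0.0001 0.0015 0; 20 0 0.0001 0.0015 0; 20 0 0 0 0'; python3 -c "
from h import *
s=relb();plan(np.arange(s+.0015,s+.03,.0015))"

```

```text
time_s: 15.8
position: [0.4869, -0.1001, 0.0855]
tcp_rot: [-0.183, 0.183, -0.683, 0.683]
ft_force: [-0.1, -0.8, -1.0]
width: 0.03
s=33.0 off=[0.02 0.11 0.08] mm dhead=0.02 F=[0.5 1.  0.7] T=[-0.076 -0.021  0.075]
time_s: 16.68
position: [0.4914, -0.1079, 0.0851]
tcp_rot: [0.183, -0.183, 0.683, -0.683]
ft_force: [0.6, -0.2, -1.1]
width: 0.0299
s=42.0 off=[0.   0.11 0.08] mm dhead=0.01 F=[-0.5  1.1  0.5] T=[-0.109  0.037  0.111]
s=43.5 20 -0.0000 -0.0000 0.0014 0.000
s=45.0 20 0.0000 0.0001 0.0015 -0.000
s=46.5 20 -0.0000 0.0001 0.0015 -0.000
s=48.0 20 -0.0000 0.0001 0.0015 -0.001
s=49.5 20 -0.0000 0.0001 0.0015 -0.004
s=51.0 20 -0.0000 0.0001 0.0015 -0.006
s=52.5 20 -0.0000 0.0001 0.0015 -0.009
s=54.0 20 -0.0000 0.0001 0.0015 -0.011
s=55.5 20 -0.0000 0.0001 0.0015 -0.014
s=57.0 20 -0.0000 0.0001 0.0015 -0.016
s=58.5 20 -0.0000 0.0001 0.0015 -0.019
s=60.0 20 -0.0000 0.0001 0.0015 -0.021
s=61.5 20 -0.0001 0.0001 0.0015 -0.024
s=63.0 20 -0.0001 0.0001 0.0015 -0.026
s=64.5 20 -0.0001 0.0001 0.0015 -0.029
s=66.0 20 -0.0001 0.0001 0.0015 -0.031
s=67.5 20 -0.0001 0.0001 0.0015 -0.033
s=69.0 20 -0.0001 0.0001 0.0015 -0.033
s=70.5 20 -0.0001 0.0001 0.0015 -0.033
s=72.0 20 -0.0001 0.0000 0.0015 -0.033
```

```bash
python3 -m creep '20 0 0 0.0015 0; 20 0 0.0001 0.0015 0; 20 0 0 0.0015 0; 20 0 0.0001 0.0015 -0.001; 20 0 0 0.0015 -0.004; 20 0 0 0 0'; python3 -c "
from h import *
relb()"; python3 -m creep '20 0 0.0001 0.0015 -0.006; 20 0 0 0.0015 -0.009; 20 0 0.0001 0.0015 -0.011; 20 0 0 0.0015 -0.014; 20 0 0 0 0'; python3 -c "
from h import *
s=relb();plan(np.arange(s+.0015,s+.02,.0015))
np.save('w12.npy',calibration('wrist')['view']);im=snap('wrist','w12.png');crop(im,200,400,20,290,2.5,'w12c.png')"

```

```text
time_s: 17.42
position: [0.4951, -0.1144, 0.0849]
tcp_rot: [-0.185, 0.185, -0.683, 0.683]
ft_force: [0.0, -0.4, 0.3]
width: 0.03
s=49.5 off=[ 0.02 -0.02  0.1 ] mm dhead=0.00 F=[ 0.2 -0.3  0.3] T=[-0.061 -0.034  0.021]
time_s: 18.05
position: [0.4982, -0.1195, 0.0847]
tcp_rot: [-0.198, 0.198, -0.679, 0.679]
ft_force: [-0.6, 0.8, 0.1]
width: 0.0298
s=55.5 off=[ 0.14 -0.06  0.1 ] mm dhead=-0.00 F=[ 0.1 -0.1 -1. ] T=[-0.064 -0.026  0.026]
s=57.0 20 -0.0002 0.0001 0.0014 -0.016
s=58.5 20 -0.0000 0.0001 0.0015 -0.019
s=60.0 20 -0.0000 0.0001 0.0015 -0.021
s=61.5 20 -0.0001 0.0001 0.0015 -0.024
s=63.0 20 -0.0001 0.0001 0.0015 -0.026
s=64.5 20 -0.0001 0.0001 0.0015 -0.029
s=66.0 20 -0.0001 0.0001 0.0015 -0.031
s=67.5 20 -0.0001 0.0001 0.0015 -0.033
s=69.0 20 -0.0001 0.0001 0.0015 -0.033
s=70.5 20 -0.0001 0.0001 0.0015 -0.033
s=72.0 20 -0.0001 0.0000 0.0015 -0.033
s=73.5 20 -0.0001 0.0000 0.0015 -0.030
s=75.0 20 -0.0001 0.0000 0.0015 -0.030
```

View pics/w12c.png

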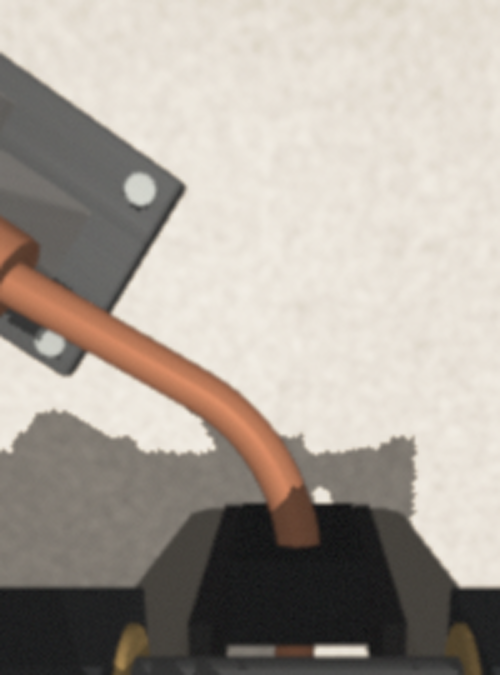

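```bash
python3 -m creep '20 -0.0002 0.0001 0.0014 -0.016; 20 0 0.0001 0.0015 -0.019; 20 0 0 0.0015 -0.021; 20 -0.0001 0.0001 0.0015 -0.024; 20 0 0 0 0'; python3 -c "
from h import *
relb()"; python3 -m creep '20 -0.0001 0.0001 0.0015 -0.026; 20 -0.0001 0 0.0015 -0.029; 20 -0.0001 0.0001 0.0015 -0.031; 20 -0.0001 0 0.0015 -0.033; 20 0 0 0 0'; python3 -c "
from h import *
s=relb();plan(np.arange(s+.0015,s+.02,.0015))"

```

```text
time_s: 18.73
position: [0.5018, -0.1242, 0.0844]
tcp_rot: [-0.225, 0.225, -0.67, 0.67]
ft_force: [-0.7, 0.5, -1.3]
width: 0.0297
s=61.5 off=[-0.01 -0.01  0.05] mm dhead=-0.01 F=[ 0.2  1.3 -0.8] T=[-0.109  0.019  0.023]
time_s: 19.35
position: [0.5059, -0.1286, 0.0842]
tcp_rot: [-0.265, 0.265, -0.656, 0.656]
ft_force: [0.2, -0.3, -0.8]
width: 0.0298
s=67.5 off=[-0.17 -0.05  0.13] mm dhead=-0.04 F=[0.1 0.8 0.3] T=[-0.085  0.013  0.022]
s=69.0 20 0.0001 0.0001 0.0014 -0.034
s=70.5 20 -0.0001 0.0001 0.0015 -0.033
s=72.0 20 -0.0001 0.0000 0.0015 -0.033
s=73.5 20 -0.0001 0.0000 0.0015 -0.030
s=75.0 20 -0.0001 0.0000 0.0015 -0.030
s=76.5 20 -0.0001 0.0000 0.0015 -0.030
s=78.0 20 -0.0001 0.0000 0.0015 -0.030
s=79.5 20 -0.0001 0.0000 0.0015 -0.030
s=81.0 20 -0.0001 0.0000 0.0015 -0.030
s=82.5 20 -0.0001 0.0000 0.0015 -0.030
s=84.0 20 -0.0001 0.0000 0.0015 -0.029
s=85.5 20 -0.0001 0.0000 0.0015 -0.030
s=87.0 20 -0.0001 0.0000 0.0015 -0.030
```

```bash
python3 -m creep '20 0.0001 0.0001 0.0014 -0.034; 20 -0.0001 0 0.0015 -0.033; 20 -0.0001 0.0001 0.0015 -0.033; 20 -0.0001 0 0.0015 -0.03; 20 0 0 0 0'; python3 -c "
from h import *
relb()"; python3 -m creep '20 -0.0001 0 0.0015 -0.03; 20 -0.0001 0.0001 0.0015 -0.03; 20 -0.0001 0 0.0015 -0.03; 20 -0.0001 0 0.0015 -0.03; 20 0 0 0 0'; python3 -c "
from h import *
s=relb();plan(np.arange(s+.0015,s+.02,.0015))
np.save('w13.npy',calibration('wrist')['view']);im=snap('wrist','w13.png');crop(im,200,400,20,290,2.5,'w13c.png')"

```

```text
time_s: 19.98
position: [0.5104, -0.1325, 0.084]
tcp_rot: [-0.307, 0.307, -0.637, 0.637]
ft_force: [0.5, -0.3, -0.4]
width: 0.03
s=73.5 off=[-0.09 -0.04  0.07] mm dhead=-0.02 F=[-0.1  0.4  0.6] T=[-0.049  0.006  0.095]
time_s: 20.6
position: [0.5155, -0.1356, 0.0839]
tcp_rot: [-0.345, 0.345, -0.617, 0.617]
ft_force: [0.6, -0.3, -0.4]
width: 0.0297
s=79.5 off=[-0.3  -0.12  0.14] mm dhead=0.07 F=[-0.1  0.4  0.7] T=[-0.034 -0.032  0.062]
s=81.0 20 0.0002 0.0002 0.0013 -0.028
s=82.5 20 -0.0001 0.0000 0.0015 -0.030
s=84.0 20 -0.0001 0.0000 0.0015 -0.029
s=85.5 20 -0.0001 0.0000 0.0015 -0.030
s=87.0 20 -0.0001 0.0000 0.0015 -0.030
s=88.5 20 -0.0001 0.0000 0.0015 -0.030
s=90.0 20 -0.0001 0.0000 0.0015 -0.030
s=91.5 20 -0.0001 0.0000 0.0015 -0.030
s=93.0 20 -0.0001 0.0000 0.0015 -0.032
s=94.5 20 -0.0001 0.0000 0.0015 -0.033
s=96.0 20 -0.0001 0.0000 0.0015 -0.033
s=97.5 20 -0.0001 0.0000 0.0015 -0.033
s=99.0 20 -0.0001 0.0000 0.0015 -0.032
```

View pics/w13c.png

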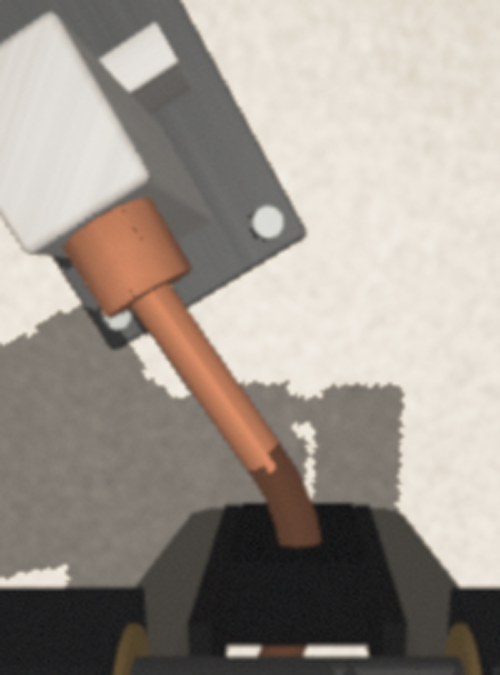

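```bash
python3 -m creep '20 0.0002 0.0001 0.0013 -0.028; 20 0 0 0.0015 -0.03; 20 0 0 0.0015 -0.029; 20 -0.0001 0 0.0015 -0.03; 20 0 0 0 0'; python3 -c "
from h import *
relb()"; python3 -m creep '20 0 0 0.0015 -0.03; 20 -0.0001 0 0.0015 -0.03; 20 0 0 0.0015 -0.03; 20 -0.0001 0 0.0015 -0.03; 20 0 0 0 0'; python3 -c "
from h import *
s=relb();plan(np.arange(s+.0015,s+.02,.0015))
np.save('w14.npy',calibration('wrist')['view']);im=snap('wrist','w14.png');crop(im,200,400,20,290,2.5,'w14c.png')"

```

```text
time_s: 21.28
position: [0.5205, -0.1385, 0.0838]
tcp_rot: [-0.38, 0.38, -0.596, 0.596]
ft_force: [-0.2, -0.3, -0.6]
width: 0.0298
s=85.5 off=[ 0.05 -0.19  0.02] mm dhead=0.00 F=[ 0.4  0.6 -0. ] T=[-0.048 -0.036 -0.006]
time_s: 21.9
position: [0.5261, -0.1406, 0.0838]
tcp_rot: [-0.415, 0.415, -0.572, 0.572]
ft_force: [-0.2, -0.2, -1.2]
width: 0.03
s=91.5 off=[ 0.09 -0.28  0.04] mm dhead=0.10 F=[ 0.3  1.2 -0.1] T=[-0.005  0.042  0.079]
s=93.0 20 -0.0002 0.0003 0.0014 -0.031
s=94.5 20 -0.0001 0.0000 0.0015 -0.033
s=96.0 20 -0.0001 0.0000 0.0015 -0.033
s=97.5 20 -0.0001 0.0000 0.0015 -0.033
s=99.0 20 -0.0001 0.0000 0.0015 -0.032
s=100.5 20 -0.0001 0.0000 0.0015 -0.030
s=102.0 20 -0.0001 0.0000 0.0015 -0.027
s=103.5 20 -0.0000 0.0000 0.0015 -0.025
s=105.0 20 -0.0000 0.0000 0.0015 -0.022
s=106.5 20 -0.0000 0.0000 0.0015 -0.020
s=108.0 20 -0.0000 0.0000 0.0015 -0.017
s=109.5 20 -0.0000 0.0000 0.0015 -0.015
s=111.0 20 -0.0000 0.0000 0.0015 -0.012
```

View pics/w14c.png

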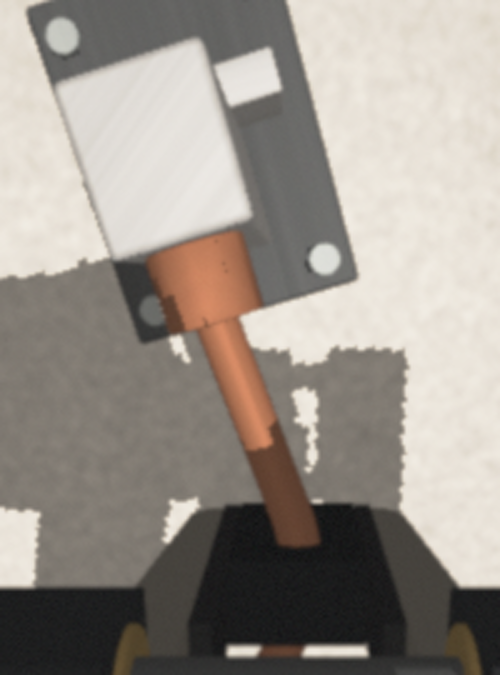

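```bash
python3 -m creep '20 -0.0002 0.0002 0.0014 -0.031; 20 -0.0001 0 0.0015 -0.033; 20 0 0 0.0015 -0.033; 20 -0.0001 0 0.0015 -0.033; 20 0 0 0 0'; python3 -c "
from h import *
relb()"; python3 -m creep '20 -0.0001 0 0.0015 -0.032; 20 0 0 0.0015 -0.03; 20 -0.0001 0 0.0015 -0.027; 20 0 0 0.0015 -0.025; 20 0 0 0 0'; python3 -c "
from h import *
s=relb();plan(np.arange(s+.0015,s+.02,.0015))
np.save('w15.npy',calibration('wrist')['view']);im=snap('wrist','w15.png');crop(im,200,400,20,290,2.5,'w15c.png')"

```

```text
time_s: 22.58
position: [0.5319, -0.1418, 0.0836]
tcp_rot: [-0.452, 0.452, -0.544, 0.544]
ft_force: [-0.5, 0.3, -0.2]
width: 0.0298
s=97.5 off=[-0.06 -0.16 -0.02] mm dhead=-0.02 F=[-0.2  0.2 -0.5] T=[-0.059  0.026  0.071]
time_s: 23.2
position: [0.5379, -0.1424, 0.0836]
tcp_rot: [-0.482, 0.482, -0.518, 0.518]
ft_force: [-0.7, 0.3, -0.0]
width: 0.0297
s=103.5 off=[-0.03 -0.2   0.07] mm dhead=0.01 F=[-0.2  0.  -0.8] T=[-0.059 -0.024 -0.004]
s=105.0 20 -0.0000 0.0002 0.0014 -0.022
s=106.5 20 -0.0000 0.0000 0.0015 -0.020
s=108.0 20 -0.0000 0.0000 0.0015 -0.017
s=109.5 20 -0.0000 0.0000 0.0015 -0.015
s=111.0 20 -0.0000 0.0000 0.0015 -0.012
s=112.5 20 -0.0000 -0.0000 0.0015 -0.010
s=114.0 20 -0.0000 -0.0000 0.0015 -0.007
s=115.5 20 -0.0000 -0.0000 0.0015 -0.005
s=117.0 20 -0.0000 -0.0000 0.0015 -0.002
s=118.5 20 -0.0000 -0.0000 0.0015 -0.000
s=120.0 20 0.0000 -0.0000 0.0015 -0.000
s=121.5 20 0.0000 -0.0000 0.0015 0.000
s=123.0 20 -0.0000 -0.0000 0.0015 -0.000
```

View pics/w15c.png

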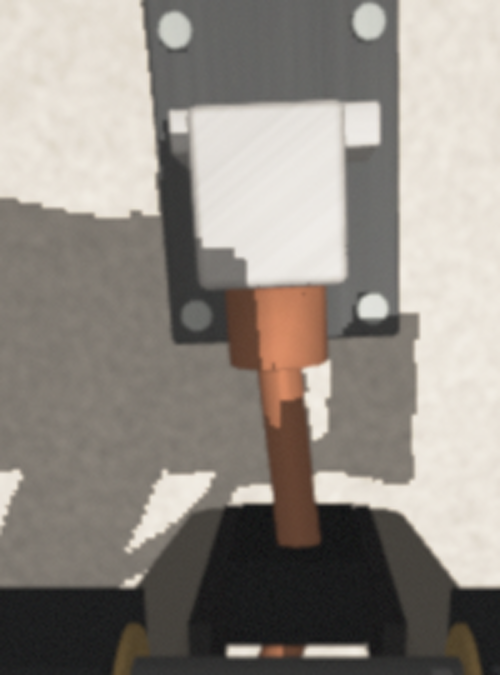

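```bash
python3 -m creep '20 0 0.0001 0.0014 -0.022; 20 0 0 0.0015 -0.02; 20 0 0 0.0015 -0.017; 20 0 0 0.0015 -0.015; 20 0 0 0.0015 -0.012; 20 0 0 0 0'; python3 -c "
from h import *
relb()"; python3 -m creep '20 0 0 0.0015 -0.01; 20 0 0 0.0015 -0.007; 20 0 0 0.0015 -0.005; 20 0 0 0.0015 -0.002; 20 0 0 0.0015 0; 20 0 0 0 0'; python3 -c "
from h import *
s=relb();plan(np.arange(s+.0015,s+.01,.0015))
np.save('w16.npy',calibration('wrist')['view']);im=snap('wrist','w16.png');crop(im,260,380,130,240,5,'w16c.png')"

```

```text
time_s: 24.0
position: [0.5453, -0.1427, 0.0835]
tcp_rot: [0.503, -0.503, 0.496, -0.496]
ft_force: [0.3, 0.7, -0.5]
width: 0.0298
s=111.0 off=[ 0.12 -0.1  -0.04] mm dhead=0.05 F=[-0.7  0.5  0.3] T=[-0.051  0.048  0.06 ]
time_s: 24.75
position: [0.5528, -0.1424, 0.0835]
tcp_rot: [0.509, -0.509, 0.49, -0.49]
ft_force: [0.0, 0.1, -0.0]
width: 0.0298
s=118.5 off=[ 0.15 -0.09 -0.04] mm dhead=0.06 F=[-0.1  0.   0. ] T=[-0.02   0.044  0.025]
s=120.0 20 -0.0001 0.0001 0.0015 0.001
s=121.5 20 0.0000 -0.0000 0.0015 0.000
s=123.0 20 -0.0000 -0.0000 0.0015 -0.000
s=124.5 20 -0.0000 -0.0000 0.0015 0.000
s=126.0 20 0.0000 -0.0000 0.0015 0.000
s=127.5 20 -0.0000 -0.0000 0.0015 -0.000
```

View pics/w16c.png

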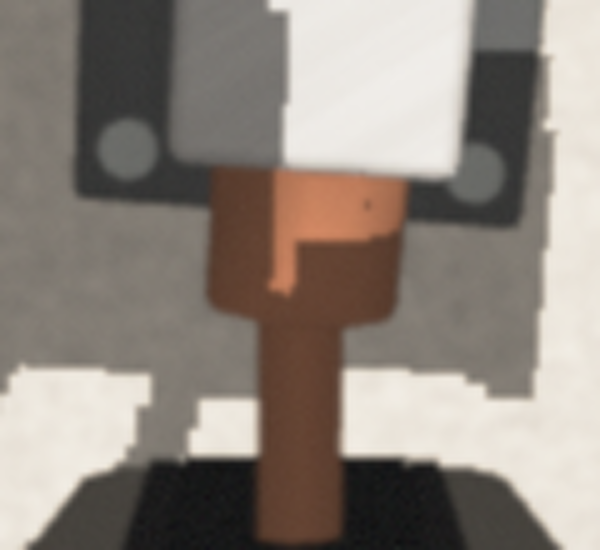

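```bash
python3 -c "
from h import *
K=calibration('wrist')['camera_matrix']
def e(f,a,b,z,ox,oy,k):
    c=dict(camera_matrix=K,view=np.load(f)); P=[pz(c,ox+u/k-.4,oy+v/k-.4,z) for u,v in(a,b)]; d=P[1]-P[0]; print(f,P[0].round(4),P[1].round(4),np.linalg.norm(d).round(4),(np.degrees(np.arctan2(d[1],d[0]))+90).round(2))
e('w2.npy',(296,79),(541,91),.012,200,60,4)
e('w2.npy',(130,65),(460,75),.114,270,30,10)
e('w16.npy',(78,195),(520,226),.012,260,130,5)
e('w16.npy',(175,160),(458,178),.114,260,130,5)
e('w16.npy',(210,295),(398,305),.1005,260,130,5)
e('w15.npy',(175,343),(399,332),.012,200,20,2.5)
e('w15.npy',(203,287),(346,280),.114,200,20,2.5)
im=cv2.imread('pics/w1.png')[:,:,::-1];crop(im,260,360,30,160,5,'w1c.png')
"
```

```text
w2.npy [ 0.5851 -0.1024  0.012 ] [ 0.5819 -0.1796  0.012 ] 0.0773 -2.37
w2.npy [ 0.6041 -0.1273  0.114 ] [ 0.6035 -0.1564  0.114 ] 0.0292 -1.33
w16.npy [ 0.5858 -0.1022  0.012 ] [ 0.5833 -0.1805  0.012 ] 0.0783 -1.81
w16.npy [ 0.6045 -0.1277  0.114 ] [ 0.6038 -0.1565  0.114 ] 0.0288 -1.41
w16.npy [ 0.5878 -0.1308  0.1005] [ 0.5875 -0.1523  0.1005] 0.0214 -0.89
w15.npy [ 0.5857 -0.1023  0.012 ] [ 0.5839 -0.1805  0.012 ] 0.0782 -1.27
w15.npy [ 0.6047 -0.1278  0.114 ] [ 0.6041 -0.1562  0.114 ] 0.0283 -1.34
```

View pics/w1c.png

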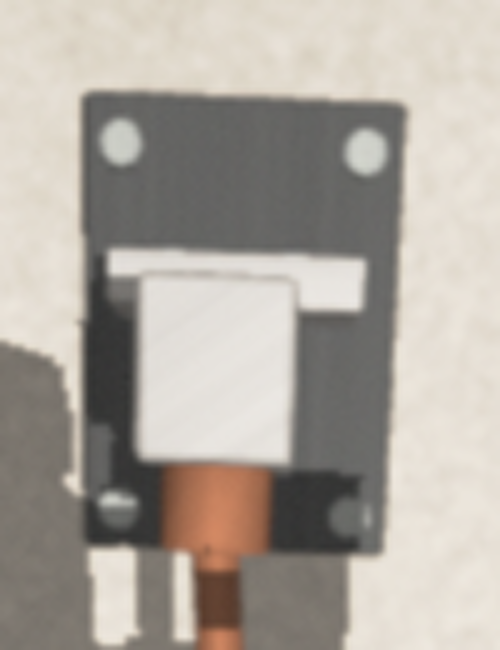

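```bash
python3 -m creep '20 -0.0001 0 0.0015 0.001; 20 0 0 0.0015 0; 20 0 0 0.0015 0; 20 0 0 0.0015 0; 20 0 0 0.0015 0; 20 0 0 0.0015 0; 20 0 0 0 0'; python3 -c "
from h import *
relb()"; python3 -m creep '20 0 0 0.0015 0; 20 0 0 0.0015 0; 20 0 0 0.0015 0; 20 0 0 0.0015 0; 20 0 0 0.0015 0; 20 0 0 0.0015 0; 20 0 0 0 0'; python3 -c "
from h import *
s=relb()"

```

```text
time_s: 25.68
position: [0.5618, -0.142, 0.0835]
tcp_rot: [0.509, -0.509, 0.491, -0.491]
ft_force: [-0.2, -1.1, -0.7]
width: 0.0299
s=127.5 off=[ 0.01 -0.09 -0.03] mm dhead=0.00 F=[ 1.1  0.7 -0.3] T=[-0.022 -0.025  0.061]
time_s: 26.55
position: [0.5707, -0.1417, 0.0835]
tcp_rot: [0.509, -0.509, 0.491, -0.491]
ft_force: [0.2, -0.2, -0.6]
width: 0.0298
s=136.5 off=[ 0.04 -0.08 -0.06] mm dhead=0.00 F=[0.2 0.6 0.2] T=[-0.032 -0.067 -0.005]
```

```bash
python3 -m creep '20 0 0 0.0015 0; 20 0 0 0.0015 0; 20 0 0 0.0015 0; 20 0 0 0 0.02; 20 0 0 0 0.02; 20 0 0 0 0; 20 0 0 0 0'; python3 -c "
from h import *
relb();im=snap('wrist','w17.png');crop(im,260,380,130,240,5,'w17c.png')"

```

```text
time_s: 27.42
position: [0.575, -0.1415, 0.0835]
tcp_rot: [0.499, -0.499, 0.501, -0.501]
ft_force: [-0.5, -1.0, -0.5]
width: 0.0301
s=141.0 off=[ 0.05 -0.06 -0.23] mm dhead=-2.28 F=[ 1.   0.5 -0.5] T=[-0.025 -0.009  0.043]
```

View pics/w17c.png

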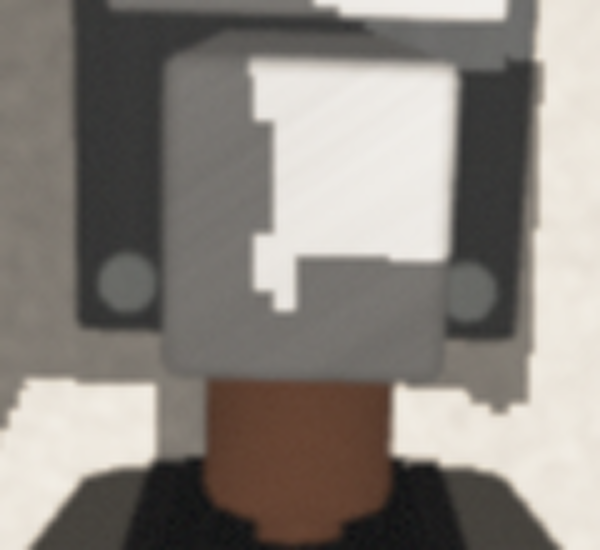

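```bash
python3 -m creep '20 -0.0001 0 0.001 0.02; 20 0 0 0.0005 0; 20 0 0 0.0005 0; 20 0 0 0 0'; python3 -c "
from h import *
relb()"; python3 -m creep '20 -0.0001 0 0.0005 0; 20 0 0 0 0;20 0 0 0 0'; python3 -c "
from h import *
relb()"; python3 -m creep '20 0 0 0.0004 0; 20 0 0 0 0;20 0 0 0 0'; python3 -c "
from h import *
relb();im=snap('wrist','w18.png');crop(im,260,380,170,280,5,'w18c.png')"

```

```text
time_s: 27.98
position: [0.5772, -0.1414, 0.0835]
tcp_rot: [-0.494, 0.494, -0.506, 0.506]
ft_force: [0.3, -1.0, -0.4]
width: 0.0298
s=143.0 off=[ 0.04 -0.07 -0.09] mm dhead=-3.43 F=[0.9 0.4 0.3] T=[0.033 0.025 0.019]
time_s: 28.35
position: [0.5776, -0.1413, 0.0835]
tcp_rot: [-0.494, 0.494, -0.506, 0.506]
ft_force: [-0.2, -0.2, -0.5]
width: 0.0298
s=143.5 off=[-0.01 -0.07 -0.15] mm dhead=-3.43 F=[ 0.2  0.5 -0.2] T=[-0.01   0.028  0.013]
time_s: 28.72
position: [0.578, -0.1413, 0.0835]
tcp_rot: [0.494, -0.494, 0.506, -0.506]
ft_force: [-0.4, -1.0, 0.2]
width: 0.03
s=144.0 off=[-0.01 -0.06 -0.25] mm dhead=-3.43 F=[ 1.  -0.2 -0.4] T=[-0.025 -0.039  0.022]
```

View pics/w18c.png

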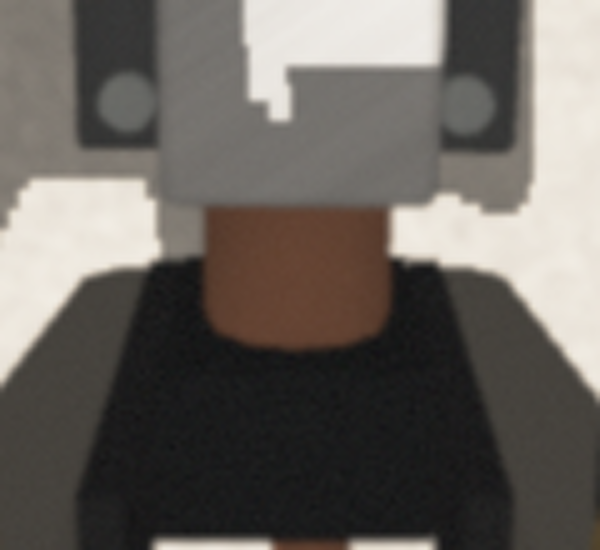

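```bash
for i in 1; do python3 -m creep '20 0 0 0.0003 0; 20 0 0 0 0'; python3 -c "
from h import *
relb()"; python3 -m creep '20 0 0 0.0003 0; 20 0 0 0 0'; python3 -c "
from h import *
relb()"; python3 -m creep '20 0 0 0.0003 0; 20 0 0 0 0'; python3 -c "
from h import *
relb()"; done
```

```text
time_s: 29.02
position: [0.5783, -0.1413, 0.0835]
tcp_rot: [0.494, -0.494, 0.506, -0.506]
ft_force: [-0.9, -0.6, -0.7]
width: 0.0298
s=144.0 off=[-0.01 -0.06 -0.01] mm dhead=-3.43 F=[ 0.6  0.7 -0.8] T=[-0.136  0.022  0.024]
time_s: 29.28
position: [0.5783, -0.1413, 0.0834]
tcp_rot: [0.494, -0.494, 0.506, -0.506]
ft_force: [-2.6, -0.3, 0.7]
width: 0.0298
s=144.0 off=[-0.02 -0.01  0.  ] mm dhead=-3.43 F=[ 0.3 -0.6 -2.6] T=[-0.359  0.033 -0.082]
time_s: 29.52
position: [0.5783, -0.1413, 0.0834]
tcp_rot: [0.494, -0.494, 0.506, -0.505]
ft_force: [-4.7, 0.0, 3.5]
width: 0.0298
s=144.0 off=[-0.04  0.01  0.02] mm dhead=-3.43 F=[ 0.1 -3.5 -4.7] T=[-0.881  0.066 -0.104]
```

```bash
python3 -m creep '20 0 0 -0.0003 0; 20 0 0 0 0'; python3 -c "
from h import *
relb();im=snap('wrist','w19.png');im=np.clip(im.astype(float)*2,0,255).astype(np.uint8);crop(im,270,370,190,280,7,'w19c.png')
b=snap('side','s19.png');crop(b,310,400,150,230,8,'s19c.png')"
```

```text
time_s: 29.78
position: [0.5784, -0.1413, 0.0834]
tcp_rot: [0.494, -0.494, 0.506, -0.506]
ft_force: [-5.4, -0.2, 2.1]
width: 0.0297
s=144.0 off=[-0.02 -0.02  0.08] mm dhead=-3.44 F=[ 0.3 -2.1 -5.4] T=[-0.81   0.036 -0.075]
```

View pics/w19c.png

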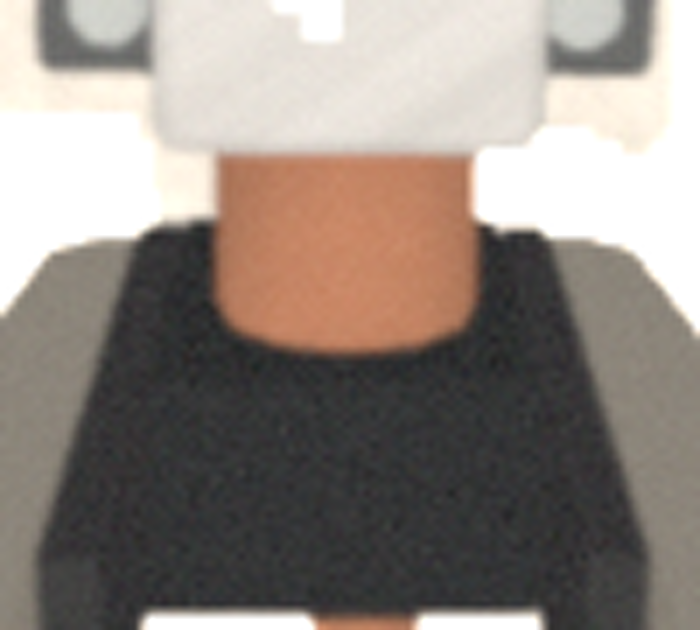

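View pics/s19c.png

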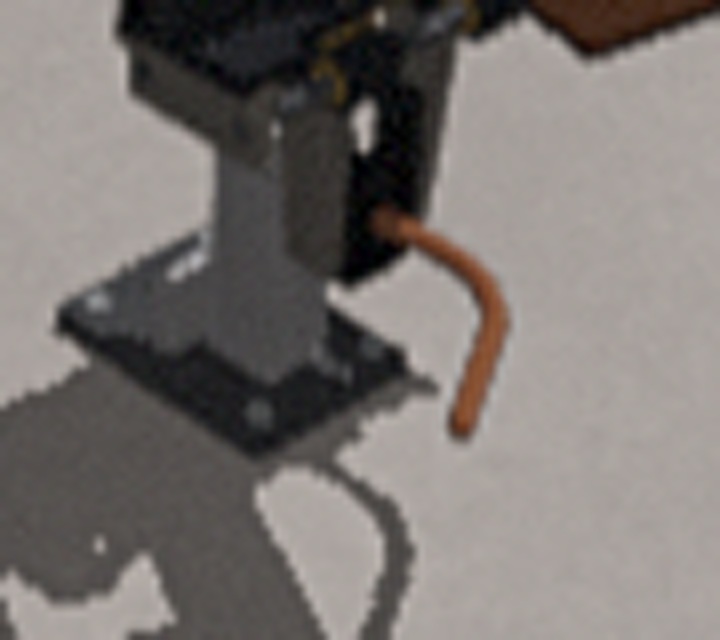

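```bash
python3 -m creep '20 0 0 -0.0004 0; 20 0 0 0 0; 20 0 0 0 0'; python3 -c "
from h import *
relb()"
```

```text
time_s: 30.25
position: [0.5783, -0.1414, 0.0834]
tcp_rot: [-0.494, 0.494, -0.506, 0.506]
ft_force: [-3.3, -0.5, -0.2]
width: 0.0298
s=144.0 off=[ 0.   -0.03  0.06] mm dhead=-3.43 F=[ 0.6  0.2 -3.3] T=[-0.562  0.004 -0.039]
```

```bash
python3 -m creep '20 0 0 -0.0002 0; 20 0 0 0 0; 38 0 0 0 0; 45 0 0 0 0; 55 0 0 0 0; 60 0 0 0 0; 60 0 0 0 0'; python3 -c "
from h import *
relb();im=snap('wrist','w20.png');im=np.clip(im.astype(float)*2,0,255).astype(np.uint8);crop(im,270,370,190,280,7,'w20c.png')"
```

```text
time_s: 31.12
position: [0.5781, -0.1413, 0.0835]
tcp_rot: [-0.494, 0.494, -0.506, 0.506]
ft_force: [-0.4, -0.1, -0.4]
width: 0.0554
s=144.0 off=[-0.01 -0.1  -0.22] mm dhead=-3.44 F=[ 0.1  0.4 -0.4] T=[ 0.047 -0.013  0.069]
```

View pics/w20c.png

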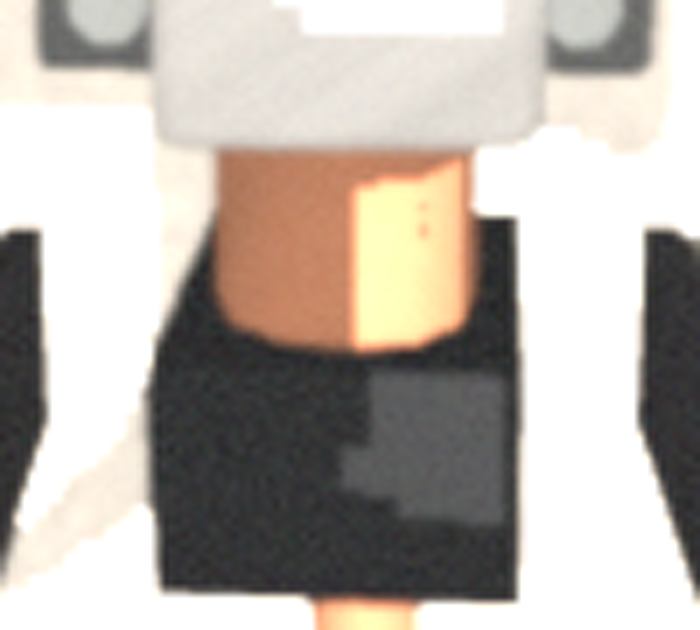

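```bash
python3 -m creep '60 0 -0.005 0 0; 60 0 -0.02 0 0; 60 0 -0.03 0 0; 60 0 -0.02 0 0; 60 0 0 -0.01 0; 60 0 0 0 0'; python3 -c "
from h import *
relb();np.save('w21.npy',calibration('wrist')['view']);im=snap('wrist','w21.png');im=np.clip(im.astype(float)*2,0,255).astype(np.uint8);crop(im,270,370,140,240,7,'w21c.png');im=snap('side','s21.png');crop(im,310,400,150,230,8,'s21c.png')"
```

```text
time_s: 31.92
position: [0.5665, -0.1409, 0.1577]
tcp_rot: [0.494, -0.494, 0.506, -0.505]
ft_force: [-0.4, 0.7, -0.5]
width: 0.0551
s=132.5 off=[ -0.88 -74.33  -0.39] mm dhead=-3.44 F=[-0.7  0.5 -0.4] T=[-0.054 -0.032  0.105]
```

View pics/w21c.png

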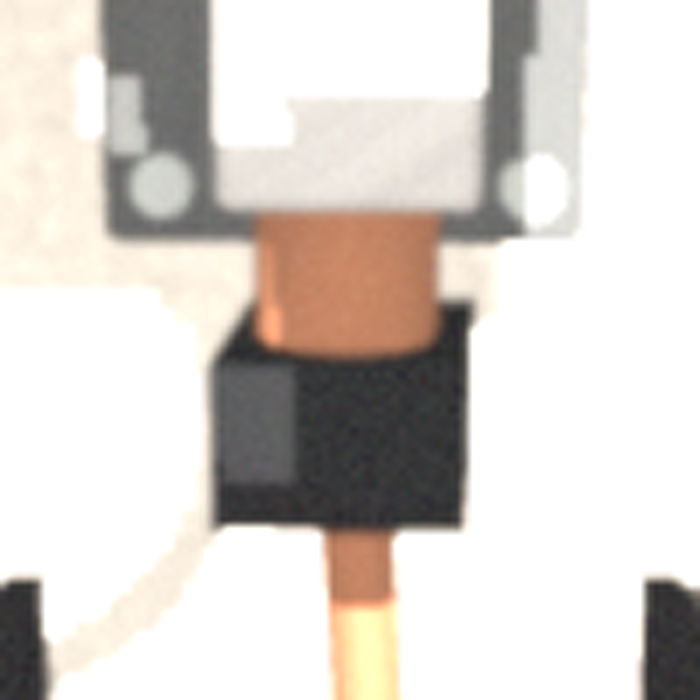

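View pics/s21c.png

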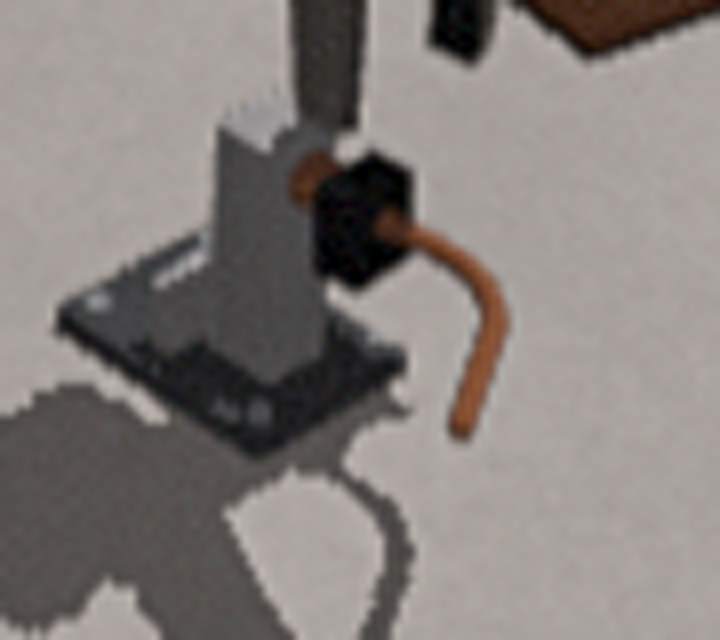

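```bash
python3 -c "
from h import *
c=dict(camera_matrix=calibration('wrist')['camera_matrix'],view=np.load('w21.npy'))
f=lambda u,v,z:pz(c,270+u/7-.4,140+v/7-.4,z).round(4)
print('back',f(215,528,.115),f(462,528,.115));print('front',f(215,364,.115),f(465,350,.115));print('collar top edge',f(350,358,.1115),'collar sides at axis',f(258,335,.1005),f(437,335,.1005))
print('post face',f(220,210,.114),f(478,210,.114))
im=cv2.imread('pics/w21.png')[:,:,::-1];im=np.clip(im.astype(float)*4,0,255).astype(np.uint8);crop(im,295,345,180,220,14,'w21d.png')"
```

```text
back [ 0.5676 -0.1255  0.115 ] [ 0.567  -0.1541  0.115 ]
front [ 0.587  -0.1263  0.115 ] [ 0.588  -0.1546  0.115 ]
collar top edge [ 0.5866 -0.1416  0.1115] collar sides at axis [ 0.5873 -0.1305  0.1005] [ 0.5868 -0.1521  0.1005]
post face [ 0.6044 -0.1274  0.114 ] [ 0.6038 -0.1562  0.114 ]
```

View pics/w21d.png

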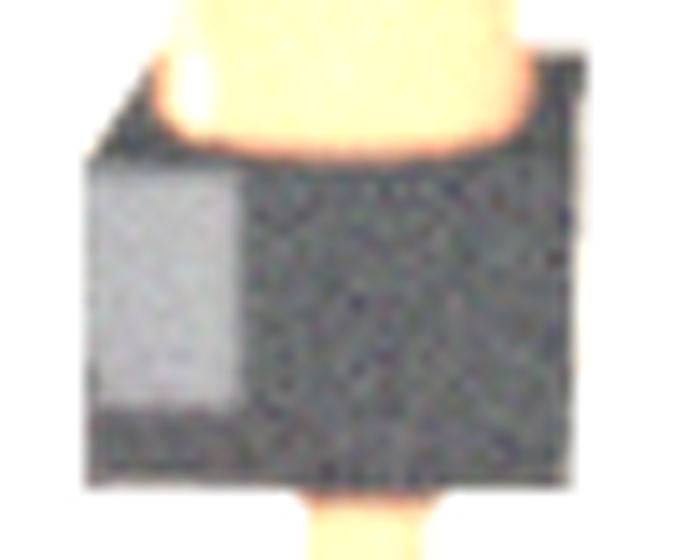

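```bash
python3 -m creep '60 0 -0.03 0 0; 60 0 -0.04 0 0; 60 0 -0.03 -0.03 0; 60 0 0 -0.05 0; 60 0 0 -0.05 0; 60 0 0 -0.03 0; 60 0 0 0 0; 60 0 0 0 0'; python3 -c "
from h import *
print(tool()[2]);np.save('w22.npy',calibration('wrist')['view']);snap('wrist','w22.png');snap('side','s22.png');im=snap('top','t22.png');crop(im,160,480,100,260,2.5,'t22c.png');print(manip.read_state()['ft_force'])"
```

```text
time_s: 33.02
position: [0.409, -0.1376, 0.2584]
tcp_rot: [-0.494, 0.494, -0.506, 0.506]
ft_force: [0.4, 0.2, -0.4]
width: 0.0551
[ 0.40897679 -0.13758013  0.2584406 ]
[-0.67741934  0.07908529  0.81899653]
```

View pics/t22c.png

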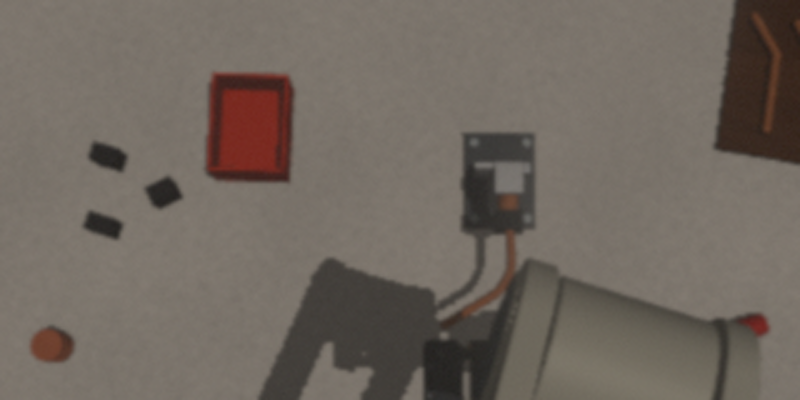

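View pics/w22.png

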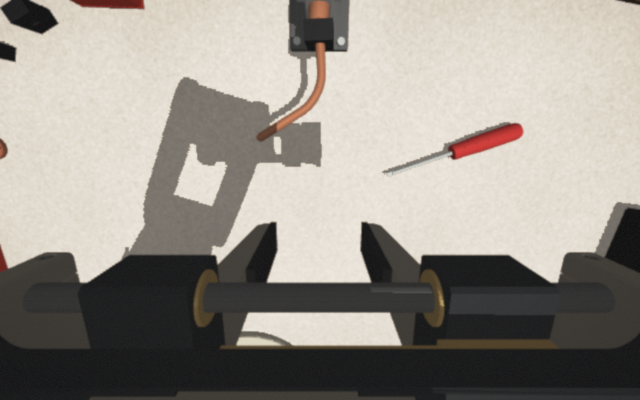

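View pics/s22.png

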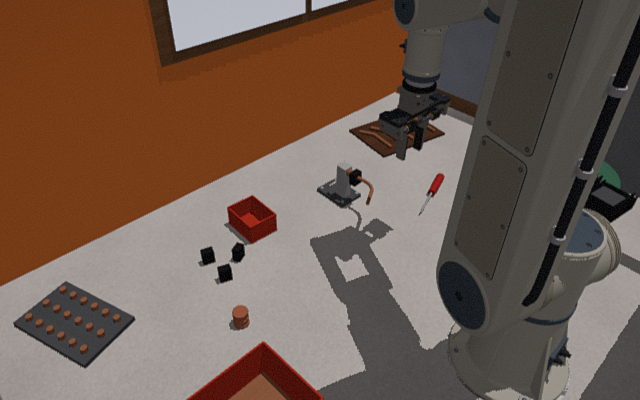

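```bash
python3 -c "
from h import *
c=dict(camera_matrix=calibration('wrist')['camera_matrix'],view=np.load('w22.npy'))
print(proj(c,at(0)[0]),proj(c,at(.05)[0]))
im=cv2.imread('pics/w22.png')[:,:,::-1];crop(im,240,360,0,150,5,'w22c.png')
a=cv2.imread('pics/side0.png').astype(int);b=cv2.imread('pics/s22.png').astype(int)
print('side rod-leg diff',np.abs(a-b)[180:206,360:375].max())"
```

```text
[259.60284172 137.39138757] [296.3758541  113.98112075]
side rod-leg diff 121
```

View pics/w22c.png

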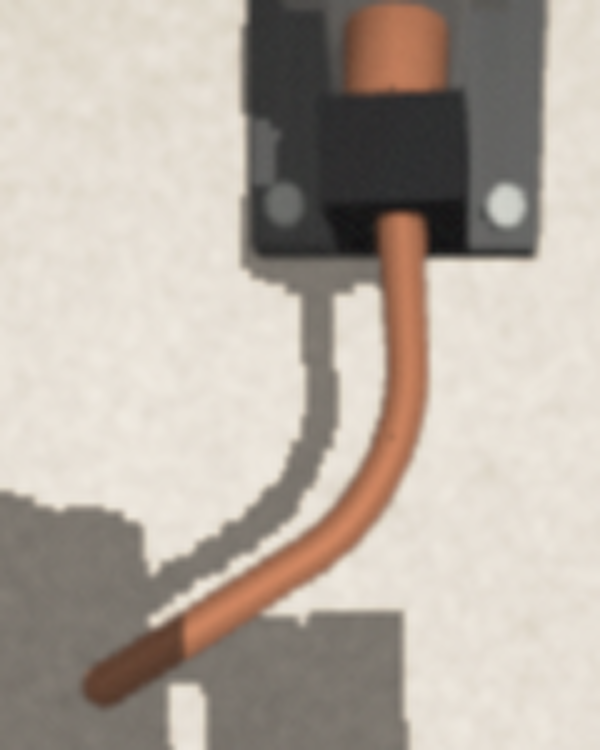

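```bash
python3 -c "
from h import *
print(manip.hand_in())"
```

```text
the job is handed in; nothing more can be done
None
```

I picked up the drilled block nearest the base (of four look-alikes), threaded it onto the rod and slid it round the bend. It is now against the collar, released, with the arm clear, and the job was handed in at about 33 s.

**Forces:** During the slide the readings stayed within noise, about 1 N. At seating the reading peaked at about 5.9 N, which is close to the 6 N limit. I only read the force at the end of each short move, so a brief higher value could have gone unseen. I eased the push off before letting go.

**Seating:** My last measurement puts the block's front top edge at x ≈ 0.587–0.588 m and the collar face at about 0.587 m. So it is touching to within what the cameras can resolve, and its back edge is square to the jig. After release the block settled onto the rod inside the bore's play, with a slight roll about it. I did not push it again to confirm.

**Rod and bystanders:** The free end was about 1 pixel from where my earlier fit predicts it, so I see no sign of bending. A before/after pixel comparison of the side view came out large (121). I did not look into it, because the arm's shadow had moved. By eye, the red bin, standoff, screwdriver and the other three blocks were all where they started.

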